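Dry the clothespins under the shelf lamp

TASK

Dry the damp clothespins: put the clothespin that is lying out into the blue dish with the other one, then slide the dish back under the shelf lamp until it rests squarely against the shelf's low rear bar, in the middle between the legs. Then throw the timer's toggle fully over to its on side (towards the dial), and last reach in from below under the shelf's front edge and press the ON half of the lamp's rocker switch (the half under the red pilot light) fully in. Keep the dish level and leave the cup and the can where they are.

Things in the scene. Friction and masses are not known exactly. Their poses are not given: they have to be found in the camera images.
- shelf: White riser shelf, fixed: board 155 mm deep (x -85 to +70 mm), 420 mm wide (y), underside z 240, top z 252, on 12 mm steel legs at y +-200, x -66 and +62. Origin on the work surface; x points from its front (robot side) to its rear, z up. On the board's rear left stand a carton and a tin (to z 300; x above -22, y 0 to +190). A grey lamp hangs under it, y +-170, underside z 186.
- rear_bar (a point): Middle of the front face of the shelf's low rear bar (12 mm round steel, along y, axis at z = 22 mm), at shelf x = +56 mm, y = 0. The dish's rear wall comes to rest against it.
- lip (a point): Lower front edge of the shelf board (shelf x = -85, z = 240 mm), the lip that overhangs the switch, at y = -112 mm right in front of and above the rocker's ON half. A red pilot light on top of the board, 11 mm behind the edge, marks the same y. Nothing stands on the board here.
- rocker_on (a point): Surface point of the ON half of the white rocker (67 mm along y, 22 mm along the slope, centre at shelf x -65, y -90, z 208), 22 mm to -y of its pivot; moves with it. The rocker stands 9 mm proud of the lamp's 45 degree front face, which looks down and to the robot, 20 mm behind and 32 mm below the lip. Pressed up and back, square to that face, e.g. with the flank of fingers tilted 45 degrees.
- rocker (a joint): Rocker switch of the lamp, rad: 0 off (ON half stands about 3 mm proud), 0.28 fully on (ON half pressed in; its middle moves in about 6 mm, the end 9 mm). Needs about 2 to 5 N and stays where it is left.
- timer: Black toggle timer box, fixed, 115 mm (x) x 80 mm (y) x 55 mm high; origin under its centre on the work surface, z up. A grey dial 24 mm in radius lies on its top at x = +30 mm; the toggle's pivot is at x = -26 mm, y = 0, z = 57 mm.
- toggle_tip (a point): Centre of the red ball (15 mm across) at the tip of the toggle bat, 42 mm from the pivot; moves with it. About 40 mm above the box's top at either end of the throw.
- toggle (a joint): Timer toggle, rad: 0 off (leaning to the timer's -x by 0.45 rad), 0.9 on (leaning to the timer's +x, towards the dial). Swings about the timer's y axis, needs about 1.5 N at the tip, stays where it is left.
- dish: Blue ceramic dish, loose, about 0.55 kg, open rectangular: 140 mm (x) x 180 mm (y) x 38 mm high outside, walls and floor 6 mm. Origin under its centre, z up. It starts in front of the shelf with its x axis roughly along the shelf's x.
- pin_dish: Wooden clothespin that already lies in the dish, in its -y half, about along the dish's x: 92 mm long (x), 23 mm wide in the middle (y; 18 mm at the +x end, 29 mm at the -x end), 14 mm high, lying flat. Origin under its centre.
- pin_out: An identical wooden clothespin, 92 mm long (x), 23 mm wide in the middle (y), 14 mm high, about 25 g, lying flat on the work surface to the left or right. Origin under its centre.
- cup: Orange plastic measuring cup, loose, 68 mm across, 55 mm high; leave alone. Origin under its centre.
- can: Aluminium can with a yellow label, loose, 62 mm across, 125 mm high; leave alone. Origin under its centre.
Things that resemble listed ones, but are neither listed nor needed, are in the scene too. Leave any black or pink look-alike of the pin_dish alone.

How it is judged:
By the outcome, as a careful person would: the job done as asked, in the order asked, and still so for the second after the job is handed in, with the robot touching nothing.
It also fails if it takes over 69 s, if anything falls off the work surface, if the arm or the gripper's body presses on something with over 40 N, if the wrist force passes 120 N, or if a joint passes its speed limit or range.

ROBOT

A 7-joint arm with a two-finger parallel gripper is mounted at the origin on the work surface. World frame = base frame: x ahead of the robot, y to its left, z up, the work surface at z = 0. Lengths are in m, angles in rad, forces in N, time in s.
With the tool pointing down it reaches from about 0.4 to 0.85 m from the base axis. Payload 4.5 kg.
Tool frame: the origin (TCP) lies at the very end of the fingers, on their centre line; the grasp point (between the pads) lies 19 mm behind it (r.grip_point_offset is the distance from the TCP to the grasp point, in m); z points along the fingers, y is the line along which they close (so a half turn about z gives the same grasp; the last joint's range is limited). The gripper opens to 88 mm and grips with 3 to 60 N. Pads are 18 mm wide; open, the fingers measure 123 mm over their backs; the gripper's body (75 mm by 187 mm) begins 45 mm behind the grasp point.
Start: joints at [-1.269, 0.689, -0.195, 1.565, 0.157, 0.902, -0.215], TCP at [0.165, 0.603, 0.239] pointing down, gripper open.
Joint ranges: [-3.01, 3.01], [-0.46, 2.08], [-1.47, 1.51], [0.13, 2.56], [-1, 4.14], [0.04, 2.09], [-2.66, 2.66]. Speed limits (rad/s): [2.57, 2.57, 3.14, 3.14, 3.14, 3.14, 3.14].

INTERFACE

Orientations are given as a unit quaternion [x, y, z, w].
In Python, from plant import r gives the robot as it stands.
- The arm moves only by the tool carry_out, never from a script. Its argument "rows" is a list of rows, each a list of 3 entries, a list of its own where there are three numbers: the shift along the tool's x, y, z in cm, then the turn, a rotation vector about the tool's x, y, z in degrees, then the closure, from 0 (fully open) to 1 (shut). A call has 1 to 12 rows; each row is the pose to reach, as a shift and turn from the pose commanded when the call began, along the tool's axes at that moment; what a row does not reach only later rows make up. A row lasts 1/10 s, in which the tool goes at most 50 mm and 8.59 degrees, less where a joint would pass 70% of its speed; a pose out of reach is approached as far as the arm can. A call with a gripper value outside its range is refused whole. The fingers move at their own pace and stop on an object; "newtons" is the grip in N (left out, the last holds). Time passes only in rows, so rows that repeat a pose let the fingers close. It gives the time, the measured TCP pose, the force, the opening and the grip force at its end, in the units of the state.
- r.get_state(): the state, without advancing time (a new reading comes with each control period).
- r.snapshot(name): name is "scene" or "top" or "wrist"; returns a dict with "image" (400x640x3 uint8, red, green, blue), "fx", "fy", "cx", "cy" (pixels), "dist_coeffs" ([k1, k2, p1, p2, k3] as OpenCV has them; the pictures are not rectified), "pose" (4x4, takes a point from camera to world coordinates). Camera axes: x right, y up, looking along -z (the intrinsics and any distortion apply to the point x, -y, -z); pixel columns grow to the right and rows downward; lengths in m; the calibration is good to about 2 mm. A picture is of the moment at which its call begins. There is no depth.
- r.finish_job(): hands the job in; it is judged then, once.
The state is a dict: "clock": time; "q": joint angles; "qd": joint speeds; "joint_torque": joint torques, N m; "tool_pos": TCP position; "eef_rot": TCP orientation; "contact_force": force on the tool from outside, world axes, zero at the start; "moment": the same for the moment, N m; "opening": opening from 0.0 (shut) to 1.0 (fully open); "finger_force": force on a finger pad.
Only numpy, scipy, OpenCV 4.12 (cv2) and the standard library are available. Lean on these libraries where they do the work, as an engineer would, in place of code of your own. Each camera call takes 0.05 s, during which the arm holds its last target. There are 200 camera calls.

## Working session

There is one attempt and no reset: what is moved stays moved. The work goes in short steps, Python scripts to look and compute and a tool call to move; the robot and the scene stay as the last step left them, time stands still between calls to the robot, and variables do not carry over. Pictures are saved under pics/ and viewed, at most 10 in all, crops included, and the job is handed in when it is done.

Besides the shell and the picture viewer there is one more tool, called after ">>>" as name(argument=value, ...) on one line, values as JSON. carry_out: Moves the arm, as the interface text tells. Its arguments: {"type":"object","properties":{"rows":{"type":"array"},"newtons":{"type":"number"}},"required":["rows"]}

```bash
ls; mkdir -p pics; python3 - <<'E'
from plant import r
import cv2,pickle
d={}
for n in("scene","top","wrist"):
    s=r.snapshot(n); d[n]=s
    cv2.imwrite(f"pics/{n}0.png",s["image"][:,:,::-1])
    print(n,s["fx"],s["fy"],s["cx"],s["cy"],s["dist_coeffs"]);print(s["pose"].round(3) if hasattr(s["pose"],'round') else s["pose"])
pickle.dump(d,open("cams.pkl","wb"))
print(r.get_state())
E
```

```text
pics
scene 412.8449297916933 412.8449297916933 319.46804468219005 196.33518701203556 [-0.04831633  0.          0.          0.          0.        ]
[[ 5.150e-01 -6.580e-01  5.490e-01  1.147e+00]
 [ 8.570e-01  3.960e-01 -3.290e-01 -3.510e-01]
 [-1.000e-03  6.400e-01  7.680e-01  9.810e-01]
 [ 0.000e+00  0.000e+00  0.000e+00  1.000e+00]]
top 464.36478063847153 464.36478063847153 322.90030433288393 197.85729310045244 [0.01960551 0.         0.         0.         0.        ]
[[-0.088  0.975 -0.205  0.301]
 [-0.996 -0.087  0.016  0.013]
 [-0.003  0.205  0.979  1.475]
 [ 0.     0.     0.     1.   ]]
wrist 305.5582654252442 305.5582654252442 323.84678025169563 204.77450670394742 [0.0189172 0.        0.        0.        0.       ]
[[ 0.265 -0.93  -0.255  0.098]
 [ 0.964  0.255  0.073  0.62 ]
 [-0.003 -0.265  0.964  0.383]
 [ 0.     0.     0.     1.   ]]
{'clock': 0.15, 'q': array([-1.26921202,  0.68978618, -0.19452162,  1.56610141,  0.15732577,
        0.90247341, -0.21511503]), 'qd': array([-8.67922227e-04, -2.56574973e-03, -6.32672952e-05, -4.07705283e-03,
       -8.18492139e-04,  1.06297476e-03,  1.41275259e-03]), 'joint_torque': array([-2.00919218e-03, -5.27856410e+01, -1.26867861e+00, -1.53584737e+01,
       -5.25174011e-02,  3.92739312e-03,  1.02814731e-04]), 'tool_pos': array([0.16528931, 0.60225706, 0.23809831]), 'eef_rot': array([ 1.33462009e-01,  9.91053691e-01, -6.87718166e-04, -3.10720938e-05]), 'contact_force': array([0.66673659, 0.1841981 , 0.40444896]), 'moment': array([ 0.01480424, -0.00399226,  0.00170738]), 'finger_force': 0.0, 'opening': 0.999593787835896}
```

View pics/scene0.png

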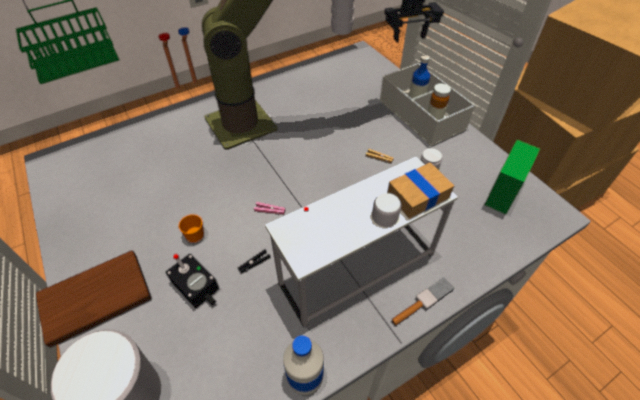

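View pics/top0.png

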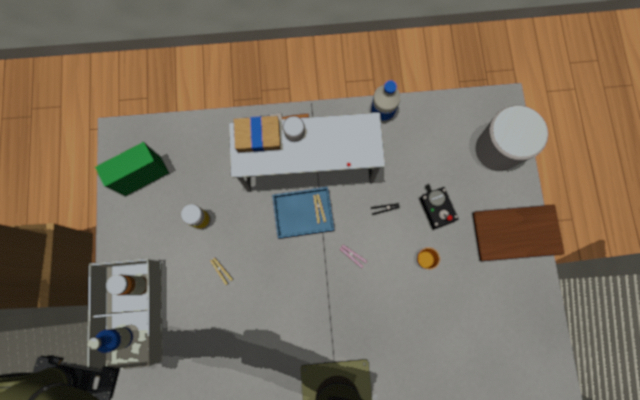

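The scene view looks from behind the shelf. The top view shows the dish at (304,214), pin_out at (221,271), timer at (438,207) and shelf front edge from about (231,175) to (383,167). I'll enlarge the top view to read it more closely.

```bash
cat > h.py <<'E'
import numpy as np,cv2,pickle
from scipy.spatial.transform import Rotation as R
def K(s): return np.array([[s["fx"],0,s["cx"]],[0,s["fy"],s["cy"]],[0,0,1.]])
def px2w(s,uv,z):
    p=cv2.undistortPoints(np.array(uv,float).reshape(-1,1,2),K(s),np.array(s["dist_coeffs"],float)).reshape(-1,2)
    T=np.array(s["pose"]); d=np.c_[p[:,0],-p[:,1],-np.ones(len(p))]@T[:3,:3].T
    z=np.broadcast_to(z,len(p)); t=(z-T[2,3])/d[:,2]
    return T[:3,3]+d*t[:,None]
def w2px(s,P):
    T=np.array(s["pose"]); c=(np.atleast_2d(P)-T[:3,3])@T[:3,:3]
    c=c*[1,-1,-1]
    return cv2.projectPoints(c,np.zeros(3),np.zeros(3),K(s),np.array(s["dist_coeffs"],float))[0].reshape(-1,2)
def crop(s,x0,y0,x1,y1,f,name):
    im=cv2.resize(s["image"][y0:y1,x0:x1,::-1],None,fx=f,fy=f,interpolation=cv2.INTER_CUBIC); cv2.imwrite(name,im)
E
python3 - <<'E'
from h import *
d=pickle.load(open("cams.pkl","rb"))
crop(d["top"],200,105,460,295,3,"pics/topc.png")
E
```

```text
(no output)
```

View pics/topc.png

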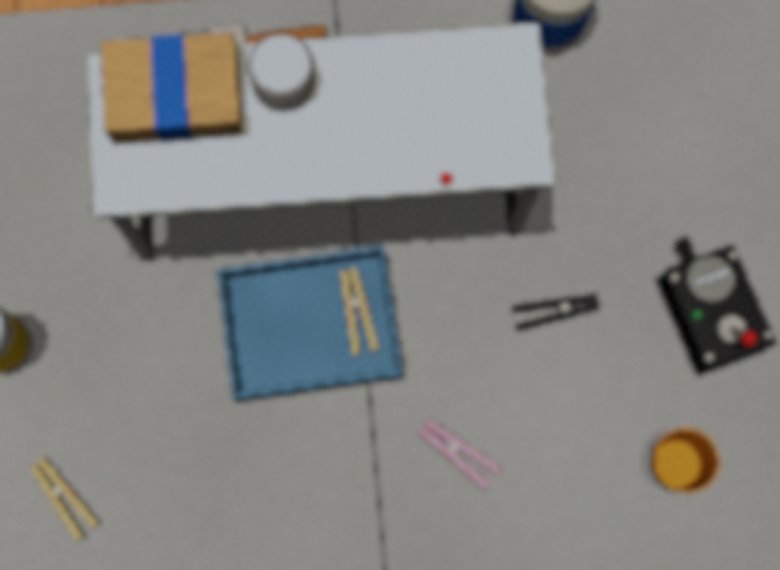

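```bash
python3 - <<'E'
from h import *
d=pickle.load(open("cams.pkl","rb"));s=d["top"]
f=lambda p,z:px2w(s,np.array(p)/3+[200-.33,105-.33],z)
np.set_printoptions(precision=4,suppress=True)
def fit(loc,W):
    loc=np.array(loc,float);W=W[:,:2];a=loc-loc.mean(0);b=W-W.mean(0)
    th=np.arctan2((a[:,0]*b[:,1]-a[:,1]*b[:,0]).sum(),(a*b).sum())
    c,sn=np.cos(th),np.sin(th);M=np.array([[c,-sn],[sn,c]])
    o=W.mean(0)-M@loc.mean(0);print("origin",o,"yaw deg",np.degrees(th),"res mm",1e3*np.abs(loc@M.T+o-W).max());return o,th,M
print("shelf");o,th,M=fit([[-.085,.21],[-.085,-.21],[.07,-.21],[.07,.21],[-.074,-.112]],f([[96,213],[552,185],[541,25],[89,55],[446,179]],.252))
for n,l in dict(bar=[.056,0],rocker=[-.065,-.112],lip=[-.085,-.112]).items(): print(n,M@l+o)
print("dish");fit([[.07,.09],[.07,-.09],[-.07,-.09],[-.07,.09]],f([[219,268],[382,247],[403,377],[236,400]],.038))
w=f([[40,464],[90,530],[66,499],[349,269],[365,352]],[.014,.014,.014,.02,.02]);print("pin",w, np.degrees(np.arctan2(*(w[0]-w[1])[1::-1])))
print("timer");o,th,M=fit([[.0575,.04],[.0575,-.04],[-.0575,-.04],[-.0575,.04],[.03,0]],f([[658,280],[735,247],[775,342],[700,374],[711,279]],[.055]*4+[.06]))
print("ball",f([[749,339]],.095), "pred",M@[-.026-.042*np.sin(.45),0]+o)
print("cup,can",f([[685,460]],.055),f([[0,330]],.1))
print(w2px(s,[[.165,.602,.238]]))
E
```

```text
shelf
origin [0.7186 0.0252] yaw deg -1.2871737256064597 res mm 2.941351189765351
bar [0.7746 0.024 ]
rocker [ 0.6511 -0.0853]
lip [ 0.6312 -0.0848]
dish
origin [0.5609 0.0559] yaw deg 2.983956627860179 res mm 3.866842208484572
pin [[0.4409 0.3487 0.014 ]
 [0.3686 0.3    0.014 ]
 [0.4024 0.3233 0.014 ]
 [0.6182 0.0104 0.02  ]
 [0.5273 0.0012 0.02  ]] 33.96639948273598
timer
origin [ 0.5338 -0.3662] yaw deg 15.935644189853647 res mm 7.771364331146224
ball [[ 0.4947 -0.3823  0.095 ]] pred [ 0.4912 -0.3784]
cup,can [[ 0.3832 -0.3115  0.055 ]] [[0.5695 0.3635 0.1   ]]
[[ 94.9789 372.0748]]
```

```bash
cat >> h.py <<'E'
def rot(yang,tilt=0,roll=0):
    """tool y at world angle yang (deg), pointing down; tilt>0: fingers lean away from the robot (about world y of that heading)"""
    a=np.radians(yang); y=np.array([np.cos(a),np.sin(a),0]); z=np.array([0,0,-1.]); x=np.cross(y,z)
    return R.from_matrix(np.c_[x,y,z])*R.from_euler('y',-tilt,degrees=True)
def go(st,*targets,gp=False):
    p=np.array(st["tool_pos"]); q=R.from_quat(st["eef_rot"])
    for pos,Rt in targets:
        s=q.inv().apply(np.array(pos)-p)*100; w=np.degrees((q.inv()*Rt).as_rotvec())
        print("shift cm",s.round(2),"turn",w.round(1))
def show(st): print(round(st["clock"],2),np.round(st["tool_pos"],4),"y",np.round(R.from_quat(st["eef_rot"]).as_matrix()[:,1:],3).tolist(),np.round(st["contact_force"],1),round(st["opening"],3),round(st["finger_force"],1))
E
python3 - <<'E'
from h import *
from plant import r
go(r.get_state(),([.403,.323,.12],rot(124)))
print(rot(90,30).as_matrix().round(2))
E
```

```text
shift cm [-30.31 -20.63  11.84] turn [ -0.1  -0.  -49.3]
[[-0.87  0.    0.5 ]
 [ 0.    1.   -0.  ]
 [-0.5   0.   -0.87]]
```

>>> carry_out(rows=[[[-30.3, -20.6, 8], [0, 0, -49.3], 0], [[-30.3, -20.6, 11.8], [0, 0, -49.3], 0], [[-30.3, -20.6, 11.8], [0, 0, -49.3], 0], [[-30.3, -20.6, 11.8], [0, 0, -49.3], 0], [[-30.3, -20.6, 11.8], [0, 0, -49.3], 0], [[-30.3, -20.6, 11.8], [0, 0, -49.3], 0], [[-30.3, -20.6, 11.8], [0, 0, -49.3], 0], [[-30.3, -20.6, 11.8], [0, 0, -49.3], 0], [[-30.3, -20.6, 11.8], [0, 0, -49.3], 0], [[-30.3, -20.6, 11.8], [0, 0, -49.3], 0], [[-30.3, -20.6, 11.8], [0, 0, -49.3], 0]])

```text
clock: 1.25
tool_pos: [0.4022, 0.3256, 0.1211]
eef_rot: [-0.293, 0.956, 0.001, 0.0]
contact_force: [-0.2, -0.7, -0.2]
opening: 1.0
finger_force: 0.0
```

```bash
python3 - <<'E'
from h import *
from plant import r
s=r.snapshot("wrist");pickle.dump(s,open("w1.pkl","wb"));cv2.imwrite("pics/w1.png",s["image"][:,:,::-1])
show(r.get_state()); print(w2px(s,[[.4024,.3233,.014],[.4409,.3487,.014],[.3686,.3,.014]]))
E
```

```text
1.3 [0.4021 0.3259 0.1212] y [[-0.561, -0.0], [0.828, 0.002], [0.002, -1.0]] [ 0.2 -0.3 -0.9] 1.004 0.0
[[321.30287745 204.09617285]
 [320.8364926  253.85497509]
 [320.73349597 155.71974554]]
```

View pics/w1.png

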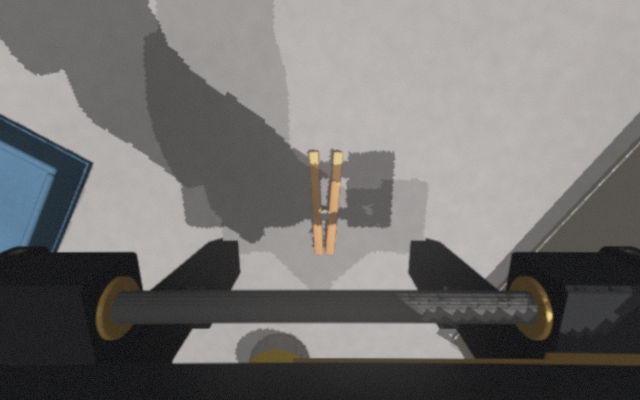

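The wrist view shows pin_out upright in the image, centred at (325,203) with ends at rows 152 and 253. It sits midway between the fingers (238 and 411).

```bash
python3 - <<'E'
from h import *
from plant import r
s=pickle.load(open("w1.pkl","rb"))
c=px2w(s,[[325,203]],.012)[0];print(c)
st=r.get_state(); go(st,([c[0],c[1],.004],rot(124)))
E
```

```text
[0.40026735 0.32568288 0.012     ]
shift cm [ 0.17  0.07 11.72] turn [0.1 0.1 0.1]
```

>>> carry_out(rows=[[[0.2, 0.1, 5], [0, 0, 0], 0.3], [[0.2, 0.1, 9], [0, 0, 0], 0.4], [[0.2, 0.1, 11.3], [0, 0, 0], 0.4], [[0.2, 0.1, 11.7], [0, 0, 0], 0.4], [[0.2, 0.1, 11.7], [0, 0, 0], 0.4], [[0.2, 0.1, 11.7], [0, 0, 0], 1], [[0.2, 0.1, 11.7], [0, 0, 0], 1], [[0.2, 0.1, 11.7], [0, 0, 0], 1], [[0.2, 0.1, 11.7], [0, 0, 0], 1], [[0.2, 0.1, 11.7], [0, 0, 0], 1]], newtons=12)

```text
clock: 2.3
tool_pos: [0.4013, 0.324, 0.0045]
eef_rot: [-0.292, 0.956, 0.0, 0.001]
contact_force: [0.1, 0.1, 6.3]
opening: 0.273
finger_force: 12.0
```

```bash
python3 - <<'E'
from h import *
from plant import r
st=r.get_state(); go(st,([.4,.324,.09],rot(124)),([.559,.091,.09],rot(93)),([.559,.091,.013],rot(93)))
E
```

```text
shift cm [ 0.09  0.08 -8.55] turn [ 0.   0.1 -0.1]
shift cm [ -0.09 -28.13  -8.56] turn [ 0.   0.1 30.9]
shift cm [ -0.08 -28.13  -0.86] turn [ 0.   0.1 30.9]
```

>>> carry_out(rows=[[[0, 0, -4.5], [0, 0, 0], 1], [[0, 0, -8.5], [0, 0, 0], 1], [[0, -4, -8.5], [0, 0, 6], 1], [[0, -8, -8.5], [0, 0, 12], 1], [[0, -12.5, -8.5], [0, 0, 20], 1], [[0, -17, -8.5], [0, 0, 26], 1], [[0, -21.5, -8.5], [0, 0, 31], 1], [[0, -25.5, -8.5], [0, 0, 31], 1], [[-0.1, -28.1, -8.5], [0, 0, 31], 1], [[-0.1, -28.1, -8.5], [0, 0, 31], 1], [[-0.1, -28.1, -8.5], [0, 0, 31], 1]])

```text
clock: 3.4
tool_pos: [0.5583, 0.0911, 0.0886]
eef_rot: [-0.025, 1.0, 0.0, -0.0]
contact_force: [-0.2, -0.1, -1.2]
opening: 0.271
finger_force: 12.0
```

```bash
python3 - <<'E'
from h import *
from plant import r
s=r.snapshot("wrist");pickle.dump(s,open("w2.pkl","wb"));cv2.imwrite("pics/w2.png",s["image"][:,:,::-1])
st=r.get_state();show(st); go(st,([.559,.091,.013],rot(93)))
E
```

```text
3.45 [0.5577 0.0924 0.0887] y [[-0.053, -0.001], [0.999, 0.001], [0.001, -1.0]] [-0.7 -0.5  0.1] 0.267 12.0
shift cm [-0.12 -0.16  7.57] turn [ 0.1 -0.   0. ]
```

View pics/w2.png

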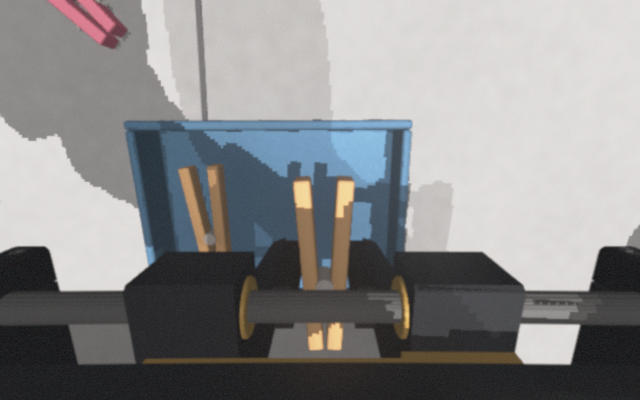

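The wrist view shows the held pin at column 325 inside the dish, whose front rim corners are at (127,122) and (411,122), and the other pin around column 205.

```bash
python3 - <<'E'
from h import *
s=pickle.load(open("w2.pkl","rb"))
c=px2w(s,[[127,122],[411,122]],.038);d=c[1]-c[0];print(c,np.linalg.norm(d),np.degrees(np.arctan2(d[1],d[0])))
u=d/np.linalg.norm(d);n=np.array([u[1],-u[0],0]);print("centre",c.mean(0)+.07*n)
print(px2w(s,[[191,168],[218,166],[215,250]],.02))
E
```

```text
[[ 0.4959513  -0.0337951   0.038     ]
 [ 0.48690437  0.14032086  0.038     ]] 0.17435084471935508 92.97436928538525
centre [0.56133353 0.05689513 0.038     ]
[[ 0.52538651 -0.00453411  0.02      ]
 [ 0.52300204  0.01429196  0.02      ]
 [ 0.58674959  0.00945267  0.02      ]]
```

>>> carry_out(rows=[[[-0.1, -0.2, 4], [0, 0, 0], 1], [[-0.1, -0.2, 6.5], [0, 0, 0], 1], [[-0.1, -0.2, 7.4], [0, 0, 0], 1], [[-0.1, -0.2, 7.5], [0, 0, 0], 1], [[-0.1, -0.2, 7.5], [0, 0, 0], 0.6], [[-0.1, -0.2, 7.5], [0, 0, 0], 0.6], [[-0.1, -0.2, 7.5], [0, 0, 0], 0.6], [[-0.1, -0.2, 4], [0, 0, 0], 0.6], [[-0.1, -0.2, 0], [0, 0, 0], 0.6], [[-0.1, -0.2, 0], [0, 0, 0], 0.6]])

```text
clock: 4.45
tool_pos: [0.5631, 0.0901, 0.0937]
eef_rot: [-0.025, 1.0, 0.001, 0.005]
contact_force: [1.2, 0.8, 0.0]
opening: 0.402
finger_force: 0.0
```

```bash
python3 - <<'E'
from h import *
from plant import r
st=r.get_state(); print(np.round(st["q"],2)); go(st,([.4945,.0475,.09],rot(3)),([.4945,.0475,.09],rot(183)),([.4945,.0475,.013],rot(3)))
E
```

```text
[-0.04  0.84 -0.34  1.85  0.51  0.53  0.9 ]
shift cm [ 7.07 -3.91  0.3 ] turn [ 0.5  0.3 89.9]
shift cm [ 7.07 -3.91  0.3 ] turn [ -0.3   0.5 -90.1]
shift cm [ 7.14 -3.93  8.  ] turn [ 0.5  0.3 89.9]
```

>>> carry_out(rows=[[[7.1, -3.9, 0], [-0.3, 0.5, -90], 0.55], [[7.1, -3.9, 0], [-0.3, 0.5, -90], 0.55], [[7.1, -3.9, 0], [-0.3, 0.5, -90], 0.55], [[7.1, -3.9, 0], [-0.3, 0.5, -90], 0.55], [[7.1, -3.9, 0], [-0.3, 0.5, -90], 0.55], [[7.1, -3.9, 0], [-0.3, 0.5, -90], 0.55], [[7.1, -3.9, 0], [-0.3, 0.5, -90], 0.55], [[7.1, -3.9, 0], [-0.3, 0.5, -90], 0.55], [[7.1, -3.9, 0], [-0.3, 0.5, -90], 0.55], [[7.1, -3.9, 0], [-0.3, 0.5, -90], 0.55], [[7.1, -3.9, 0], [-0.3, 0.5, -90], 0.55], [[7.1, -3.9, 0], [-0.3, 0.5, -90], 0.55]])

```text
clock: 5.65
tool_pos: [0.4908, 0.0463, 0.0887]
eef_rot: [0.725, -0.689, -0.002, 0.004]
contact_force: [-0.2, -0.8, -0.7]
opening: 0.449
finger_force: 0.0
```

```bash
python3 - <<'E'
from h import *
from plant import r
st=r.get_state(); show(st);print(np.round(st["q"],2)); go(st,([.4945,.0475,.013],rot(183)))
E
```

```text
5.65 [0.4908 0.0463 0.0887] y [[-0.999, -0.009], [-0.051, -0.002], [0.009, -1.0]] [-0.2 -0.8 -0.7] 0.449 0.0
[ 0.22  0.87 -0.68  2.05  1.    0.61  2.01]
shift cm [-0.11 -0.44  7.56] turn [ 0.5 -0.1 -0.1]
```

>>> carry_out(rows=[[[-0.1, -0.4, 1], [0.5, 0, 0], 0.55], [[-0.1, -0.4, 4], [0.5, 0, 0], 0.55], [[-0.1, -0.4, 6.5], [0.5, 0, 0], 0.55], [[-0.1, -0.4, 7.6], [0.5, 0, 0], 0.55], [[-0.1, -0.4, 7.6], [0.5, 0, 0], 0.55], [[-0.1, -0.4, 7.6], [0.5, 0, 0], 1], [[-0.1, -0.4, 7.6], [0.5, 0, 0], 1], [[-0.1, -0.4, 7.6], [0.5, 0, 0], 1], [[-0.1, -0.4, 7.6], [0.5, 0, 0], 1], [[-0.1, -0.4, 7.6], [0.5, 0, 0], 1]], newtons=20)

```text
clock: 6.65
tool_pos: [0.4947, 0.0476, 0.0132]
eef_rot: [0.725, -0.689, 0.001, 0.0]
contact_force: [-0.1, 0.1, 3.0]
opening: 0.074
finger_force: 20.0
```

```bash
python3 - <<'E'
from h import *
from plant import r
st=r.get_state(); show(st)
c0=np.array([.5613,.0568]);a0=2.98;c1=np.array([.590,.0281]);a1=-1.29
t=st["tool_pos"];M=R.from_euler('z',a1-a0,degrees=True).as_matrix()[:2,:2]
p=M@(t[:2]-c0)+c1; q=R.from_euler('z',a1-a0,degrees=True)*R.from_quat(st["eef_rot"])
go(st,([*p,t[2]],q))
E
```

```text
6.65 [0.4947 0.0476 0.0132] y [[-0.999, 0.001], [-0.051, -0.002], [-0.001, -1.0]] [-0.1  0.1  3. ] 0.074 20.0
shift cm [ 2.51 -2.69  0.01] turn [-0.   0.   4.3]
```

>>> carry_out(rows=[[[0.2, -0.3, 0], [0, 0, 0.4], 1], [[0.6, -0.7, 0], [0, 0, 1.1], 1], [[1.0, -1.1, 0], [0, 0, 1.8], 1], [[1.4, -1.5, 0], [0, 0, 2.5], 1], [[1.8, -1.9, 0], [0, 0, 3.1], 1], [[2.2, -2.3, 0], [0, 0, 3.7], 1], [[2.4, -2.6, 0], [0, 0, 4.1], 1], [[2.5, -2.7, 0], [0, 0, 4.3], 1], [[2.5, -2.7, 0], [0, 0, 4.3], 1], [[2.5, -2.7, 0], [0, 0, 4.3], 0.6], [[2.5, -2.7, 0], [0, 0, 4.3], 0.6], [[2.5, -2.7, 0], [0, 0, 4.3], 0.6]])

```text
clock: 7.85
tool_pos: [0.5226, 0.0233, 0.0126]
eef_rot: [-0.698, 0.716, -0.001, -0.001]
contact_force: [0.8, -1.0, 1.0]
opening: 0.318
finger_force: 0.0
```

```bash
python3 - <<'E'
from h import *
from plant import r
st=r.get_state(); show(st);t=st["tool_pos"]
go(st,([t[0],t[1],.09],rot(178.7)),([.48,.027,.09],rot(88.7,30)),([.48,.027,.02],rot(88.7,30)))
E
```

```text
7.85 [0.5226 0.0233 0.0126] y [[-1.0, 0.0], [0.024, -0.003], [-0.0, -1.0]] [ 0.8 -1.   1. ] 0.318 0.0
shift cm [ 0.02 -0.   -7.74] turn [-0.  -0.2 -0.1]
shift cm [-0.24  4.27 -7.75] turn [ 23.3 -23.7  87.7]
shift cm [-0.27  4.27 -0.75] turn [ 23.3 -23.7  87.7]
```

>>> carry_out(rows=[[[0, 0, -4], [0, 0, 0], 0.5], [[0, 0, -8], [0, 0, 0], 0], [[-0.2, 4.3, -8], [23.3, -23.7, 87.7], 0], [[-0.2, 4.3, -8], [23.3, -23.7, 87.7], 0], [[-0.2, 4.3, -8], [23.3, -23.7, 87.7], 0], [[-0.2, 4.3, -8], [23.3, -23.7, 87.7], 0], [[-0.2, 4.3, -8], [23.3, -23.7, 87.7], 0], [[-0.2, 4.3, -8], [23.3, -23.7, 87.7], 0], [[-0.2, 4.3, -8], [23.3, -23.7, 87.7], 0], [[-0.2, 4.3, -8], [23.3, -23.7, 87.7], 0], [[-0.2, 4.3, -8], [23.3, -23.7, 87.7], 0], [[-0.2, 4.3, -8], [23.3, -23.7, 87.7], 0]])

```text
clock: 9.05
tool_pos: [0.4803, 0.0263, 0.0932]
eef_rot: [-0.25, 0.951, -0.009, 0.18]
contact_force: [-1.1, -1.5, -0.2]
opening: 1.0
finger_force: 0.0
```

>>> carry_out(rows=[[[0, 0, 0], [0, 0, 0], 0], [[0, 0, 0], [0, 0, 0], 0], [[0, 0, 0], [0, 0, 0], 0]])

```text
clock: 9.35
tool_pos: [0.4803, 0.027, 0.0929]
eef_rot: [-0.255, 0.95, -0.009, 0.179]
contact_force: [0.4, 0.1, 0.2]
opening: 0.998
finger_force: 0.0
```

```bash
python3 - <<'E'
from h import *
from plant import r
s=r.snapshot("top");pickle.dump(s,open("t2.pkl","wb"));crop(s,260,105,460,255,4,"pics/t2.png")
st=r.get_state(); show(st);print(np.round(st["q"],2))
go(st,([.48,.027,.014],rot(88.7,30)))
E
```

```text
9.4 [0.4804 0.027  0.093 ] y [[-0.481, 0.344], [0.87, 0.073], [-0.109, -0.936]] [ 0.4 -0.1 -0.1] 0.999 0.0
[ 0.38  0.93 -0.89  2.43  2.09  0.76 -0.12]
shift cm [2.68 0.88 7.38] turn [ 7.2 -8.4 30. ]
```

View pics/t2.png

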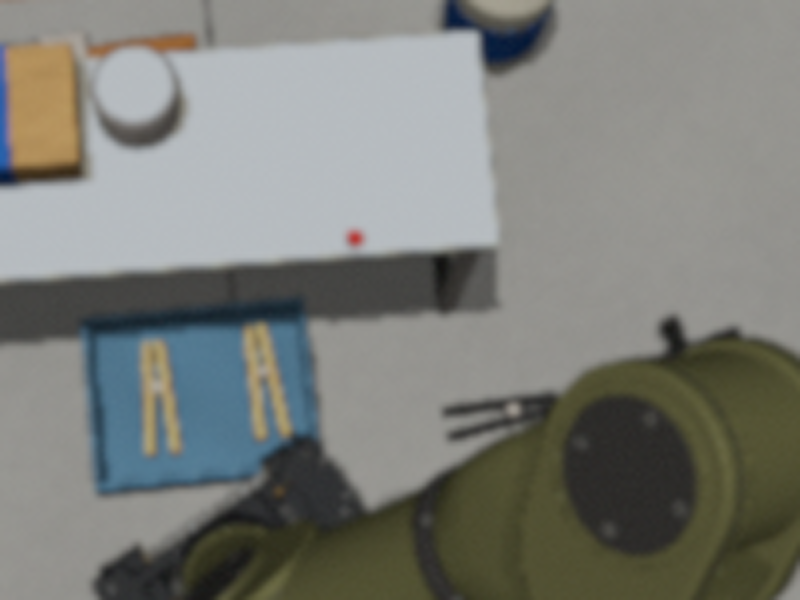

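The top view shows both pins in the dish. Rear rim corners are at crop (82,322) and (303,299), front-left at (98,493). The arm's elbow swings out above the timer.

```bash
python3 - <<'E'
from h import *
s=pickle.load(open("t2.pkl","rb"))
f=lambda p,z:px2w(s,np.array(p)/4+[260-.37,105-.37],z)
c=f([[82,322],[303,299],[98,493]],.038);d=c[0]-c[1];e=c[0]-c[2];print(c,np.degrees(np.arctan2(-d[0],d[1])),np.degrees(np.arctan2(e[1],e[0])),"centre",(c[1]+c[2])/2)
print([f([[628,475]],z) for z in(.3,.5)])
E
```

```text
[[ 0.65423704  0.12147672  0.038     ]
 [ 0.65737758 -0.05532425  0.038     ]
 [ 0.51636605  0.11856181  0.038     ]] 1.017646538067221 1.211183271085655 centre [0.58687181 0.03161878 0.038     ]
[array([[ 0.45863694, -0.23864591,  0.3       ]]), array([[ 0.43174617, -0.19589024,  0.5       ]])]
```

>>> carry_out(rows=[[[2.7, 0.9, 1], [7.2, -8.4, 30], 0], [[2.7, 0.9, 1], [7.2, -8.4, 30], 0], [[2.7, 0.9, 1], [7.2, -8.4, 30], 0], [[2.7, 0.9, 1], [7.2, -8.4, 30], 0], [[2.7, 0.9, 1], [7.2, -8.4, 30], 0], [[2.7, 0.9, 1], [7.2, -8.4, 30], 0]])

```text
clock: 10.0
tool_pos: [0.4813, 0.0259, 0.073]
eef_rot: [0.011, 0.969, -0.004, 0.248]
contact_force: [-0.5, -0.9, -0.8]
opening: 0.998
finger_force: 0.0
```

```bash
python3 - <<'E'
from h import *
from plant import r
st=r.get_state(); show(st);print(np.round(st["q"],2))
go(st,([.48,.027,.014],rot(88.7,30)))
E
```

```text
10.0 [0.4813 0.0259 0.073 ] y [[0.023, 0.48], [1.0, -0.013], [-0.002, -0.877]] [-0.5 -0.9 -0.8] 0.998 0.0
[ 0.45  1.36 -1.47  2.56  1.96  1.62 -0.59]
shift cm [2.95 0.12 5.12] turn [-0.1 -1.3  0. ]
```

```bash
cat > fk.py <<'E'
import numpy as np, itertools
from scipy.spatial.transform import Rotation as R
from scipy.optimize import least_squares
def fk(q,sg,d,pts=False):
    T=R.identity();p=np.zeros(3);P=[]
    for i,ax in enumerate("zyzyzyz"):
        if i in(1,3,5): p=p+T.apply([0,0,d[(i-1)//2]]);P.append(p)
        T=T*R.from_euler(ax,sg[i]*q[i])
    p=p+T.apply([0,0,d[3]])
    return (p,T,P) if pts else (p,T)
E
python3 - <<'E'
from fk import *
from plant import r
st=r.get_state()
D=[([-1.26921202,.68978618,-.19452162,1.56610141,.15732577,.90247341,-.21511503],[.16528931,.60225706,.23809831],[.133462,.991054,-.000688,0]),
(st["q"],st["tool_pos"],st["eef_rot"]),
([.22,.87,-.68,2.05,1.,.61,2.01],[.4908,.0463,.0887],[.725,-.689,-.002,.004]),
([.38,.93,-.89,2.43,2.09,.76,-.12],[.4803,.027,.0929],[-.255,.95,-.009,.179])]
best=[]
for s in itertools.product([1,-1],repeat=7):
    f=lambda d:np.concatenate([np.array(fk(q,s,d)[0])-p for q,p,_ in D])
    x=least_squares(f,[.3,.4,.4,.25]); best.append((x.cost,s,x.x))
best.sort(key=lambda b:b[0])
for b in best[:3]:
    print(b[0],b[1],b[2].round(4)); 
    for q,p,o in D: pp,T=fk(q,b[1],b[2]);print((pp-p).round(3),((R.from_quat(o).inv()*T).as_rotvec()).round(2))
print(fk(st["q"],best[0][1],best[0][2],1)[2])
E
```

```text
0.0013653548062105218 (-1, 1, -1, 1, -1, 1, 1) [0.2414 0.5831 0.3164 0.2598]
[-0.042 -0.001 -0.003] [-0.  0. -2.]
[ 0.003 -0.01  -0.011] [-0.    0.   -2.74]
[0.008 0.021 0.008] [0.   0.   2.46]
[-0.004  0.009  0.006] [-0.    0.   -1.81]
0.001365354806210522 (-1, 1, -1, 1, -1, 1, -1) [0.2414 0.5831 0.3164 0.2598]
[-0.042 -0.001 -0.003] [-0.    0.   -1.57]
[ 0.003 -0.01  -0.011] [-0.    0.   -1.57]
[0.008 0.021 0.008] [-0.   -0.   -1.56]
[-0.004  0.009  0.006] [-0.    0.   -1.57]
0.004984514460904733 (-1, 1, -1, 1, 1, -1, -1) [-0.0866  0.6722  0.3345 -0.0681]
[-0.044  0.004 -0.027] [-1.55 -0.99 -0.76]
[-0.04  -0.002 -0.035] [0.84 0.17 1.45]
[0.042 0.014 0.038] [ 0.6  -0.21  0.59]
[-0.007 -0.018  0.025] [0.7  0.54 2.24]
[array([0.        , 0.        , 0.24135795]), array([ 0.51408434, -0.2476072 ,  0.3613105 ]), array([0.35996043, 0.01939258, 0.28996919])]
```

```bash
cat > fk.py <<'E'
import numpy as np, json, os
from scipy.spatial.transform import Rotation as R
from scipy.optimize import least_squares
sg=[-1,1,-1,1,-1,1,-1]
lo=np.array([-3.01,-.46,-1.47,.13,-1,.04,-2.66]);hi=np.array([3.01,2.08,1.51,2.56,4.14,2.09,2.66])
# d: z steps before j2,j4,j6,tcp ; a: x offsets after j1, after j3(elbow), after j4, after j6
def fk(q,d,pts=False):
    T=R.identity();p=np.zeros(3);P=[]
    for i,ax in enumerate("zyzyzyz"):
        if i in(1,3,5):
            p=p+T.apply([d[4] if i==1 else d[5] if i==3 else d[6],0,d[(i-1)//2]]);P.append(p)
        T=T*R.from_euler(ax,sg[i]*q[i])
        if i==5: p=p+T.apply([d[7],0,0])
    p=p+T.apply([0,0,d[3]]);T=T*R.from_euler('z',np.pi/2)
    return (p,T,P) if pts else (p,T)
D=json.load(open("d.json")) if os.path.exists("d.json") else None
def ik(pos,Rt,q0,w=.02):
    f=lambda q:np.concatenate([(fk(q,D)[0]-pos)*10,3*(Rt.inv()*fk(q,D)[1]).as_rotvec(),w*(q-q0)])
    x=least_squares(f,np.clip(q0,lo+.01,hi-.01),bounds=(lo,hi)); p,T=fk(x.x,D)
    return x.x,np.linalg.norm(p-pos)*1e3,np.degrees((Rt.inv()*T).magnitude())
E
python3 - <<'E'
from fk import *
import fk as F
from h import rot
from plant import r
st=r.get_state()
S=[([-1.26921202,.68978618,-.19452162,1.56610141,.15732577,.90247341,-.21511503],[.16528931,.60225706,.23809831],[.133462,.991054,-.000688,0]),
(st["q"],st["tool_pos"],st["eef_rot"]),
([.22,.87,-.68,2.05,1.,.61,2.01],[.4908,.0463,.0887],[.725,-.689,-.002,.004]),
([.38,.93,-.89,2.43,2.09,.76,-.12],[.4803,.027,.0929],[-.255,.95,-.009,.179])]
x=least_squares(lambda d:np.concatenate([fk(q,d)[0]-p for q,p,_ in S]+[.001*d[4:]]),[.3,.4,.4,.25,0,0,0,0])
print(x.x.round(4),x.cost,[(R.from_quat(o).inv()*fk(q,x.x)[1]).magnitude().round(3) for q,p,o in S])
json.dump(list(x.x),open("d.json","w"));F.D=x.x
np.set_printoptions(precision=2,suppress=True)
for pos,t in [([.48,.027,.10],0),([.48,.027,.014],20),([.51,.027,.014],20),([.51,.027,.014],30),([.627,.025,.014],20),([.627,.025,.014],30),([.6,-.085,.15],45)]:
  for q5 in (0,np.pi):
    print(pos,t,*ik(np.array(pos),rot(88.7,t),np.array([0,.8,0,1.8,q5,.3,1.57 if q5==0 else -1.5])))
E
```

```text
Traceback (most recent call last):
AttributeError: 'float' object has no attribute 'round'
```

```bash
cat > t.py <<'E'
from fk import *
import fk as F
from h import rot
from plant import r
st=r.get_state()
S=[([-1.26921202,.68978618,-.19452162,1.56610141,.15732577,.90247341,-.21511503],[.16528931,.60225706,.23809831],[.133462,.991054,-.000688,0]),
(st["q"],st["tool_pos"],st["eef_rot"]),
([.22,.87,-.68,2.05,1.,.61,2.01],[.4908,.0463,.0887],[.725,-.689,-.002,.004]),
([.38,.93,-.89,2.43,2.09,.76,-.12],[.4803,.027,.0929],[-.255,.95,-.009,.179])]
x=least_squares(lambda d:np.concatenate([fk(q,d)[0]-p for q,p,_ in S]+[.001*d[4:]]),[.3,.4,.4,.25,0,0,0,0])
print(x.x.round(4),x.cost,[round(float((R.from_quat(o).inv()*fk(q,x.x)[1]).magnitude()),3) for q,p,o in S])
json.dump(list(x.x),open("d.json","w"));F.D=x.x
np.set_printoptions(precision=2,suppress=True)
for pos,t in [([.48,.027,.10],0),([.48,.027,.014],20),([.51,.027,.014],20),([.51,.027,.014],30),([.627,.025,.014],20),([.627,.025,.014],30),([.6,-.085,.15],45)]:
  for q5 in (0,np.pi):
    print(pos,t,*ik(np.array(pos),rot(88.7,t),np.array([0,.8,0,1.8,q5,.3,1.57 if q5==0 else -1.5])))
E
python3 t.py
```

```text
[ 0.3391  0.5605  0.3821  0.3062  0.0363 -0.055   0.0364 -0.0046] 0.0007744250887407374 [0.0, 0.0, 0.009, 0.005]
[0.48, 0.027, 0.1] 0 [-0.06  0.77  0.01  2.04 -0.03  0.33  1.52] 0.0024842071823103925 0.0005083848991200802
[0.48, 0.027, 0.1] 0 [-0.06  0.79 -0.    2.31  3.14  0.04 -1.65] 15.688575558970484 4.944066687952765
[0.48, 0.027, 0.014] 20 [-0.11  0.91  0.05  2.08 -0.    0.04  1.46] 38.32830580188784 13.222839349025577
[0.48, 0.027, 0.014] 20 [-0.07  1.04 -0.02  2.49  3.06  0.74 -1.6 ] 0.01568058924471709 0.004165971721956649
[0.51, 0.027, 0.014] 20 [-0.1   0.93  0.04  2.03 -0.    0.04  1.47] 32.42411747844278 11.57045799065309
[0.51, 0.027, 0.014] 20 [-0.07  1.02 -0.02  2.41  3.06  0.64 -1.59] 0.0121983489307211 0.0032422163844364202
[0.51, 0.027, 0.014] 30 [-0.14  0.9   0.08  2.02 -0.    0.04  1.44] 53.80998265729816 19.326208767833755
[0.51, 0.027, 0.014] 30 [-0.08  1.12 -0.02  2.53  3.05  1.03 -1.61] 0.022847450366039978 0.006308408973917835
[0.627, 0.025, 0.014] 20 [-0.07  0.99  0.03  1.85 -0.    0.04  1.49] 12.537032484129007 4.979632067150331
[0.627, 0.025, 0.014] 20 [-0.06  1.01  0.    2.11  3.06  0.32 -1.57] 0.003795951184421183 0.0008683575726042678
[0.627, 0.025, 0.014] 30 [-0.1   0.98  0.06  1.83 -0.    0.04  1.47] 32.731246499126776 13.09216361613297
[0.627, 0.025, 0.014] 30 [-0.06  1.05 -0.01  2.23  3.06  0.66 -1.58] 0.009620500773692319 0.0028107773167967967
[0.6, -0.085, 0.15] 45 [ 0.37  0.68 -0.24  1.97  0.    0.04  1.78] 48.22491536151104 17.907249191229454
[0.6, -0.085, 0.15] 45 [ 0.24  0.84 -0.04  2.45  3.28  0.93 -1.5 ] 0.016509758438581035 0.0048042253652837525
```

```bash
python3 - <<'E'
from h import *
from plant import r
st=r.get_state()
go(st,([.48,.027,.25],rot(88.7,10)),([.50,.027,.2],rot(88.7,20)))
E
```

```text
shift cm [ -8.39   0.07 -15.58] turn [-0.1 18.7  0. ]
shift cm [ -7.74   0.13 -10.24] turn [-0.1  8.7  0. ]
```

>>> carry_out(rows=[[[-2, 0, -4], [0, 4, 0], 0], [[-4, 0, -8], [0, 9, 0], 0], [[-6, 0, -12], [0, 14, 0], 0], [[-8.4, 0, -15.6], [0, 18.7, 0], 0], [[-8.4, 0, -15.6], [0, 18.7, 0], 0], [[-8.4, 0, -15.6], [0, 18.7, 0], 0], [[-8.4, 0, -15.6], [0, 18.7, 0], 0], [[-8.4, 0, -15.6], [0, 18.7, 0], 0]])

```text
clock: 10.8
tool_pos: [0.4787, 0.0247, 0.2503]
eef_rot: [0.011, 0.996, -0.002, 0.088]
contact_force: [0.2, 0.8, 0.5]
opening: 1.002
finger_force: 0.0
```

```bash
python3 - <<'E'
from h import *
from plant import r
st=r.get_state();show(st);print(st["q"].round(2))
E
```

```text
10.8 [0.4787 0.0247 0.2503] y [[0.022, 0.175], [1.0, -0.007], [-0.003, -0.985]] [0.2 0.8 0.5] 1.002 0.0
[ 0.63  0.79 -1.42  2.11  1.09  1.06  0.21]
```

```bash
cat > fk.py <<'E'
import numpy as np, json, os
from scipy.spatial.transform import Rotation as R
from scipy.optimize import least_squares
sg=[-1,1,-1,1,-1,1,-1]
lo=np.array([-3.01,-.46,-1.47,.13,-1,.04,-2.66]);hi=np.array([3.01,2.08,1.51,2.56,4.14,2.09,2.66])
def fk(q,d,pts=False):
    T=R.identity();p=np.zeros(3);P=[];d=np.reshape(d,(4,3))
    for i,ax in enumerate("zyzyzyz"):
        if i in(1,3,5): p=p+T.apply(d[(i-1)//2]);P.append(p)
        T=T*R.from_euler(ax,sg[i]*q[i])
    p=p+T.apply([0,0,d[3,2]])+0*d[3,0];T=T*R.from_euler('z',np.pi/2)
    return (p,T,P) if pts else (p,T)
D=json.load(open("d.json")) if os.path.exists("d.json") else None
def jac(q):
    J=np.zeros((6,7));p,T=fk(q,D)
    for i in range(7):
        e=np.zeros(7);e[i]=1e-5;pp,TT=fk(q+e,D)
        J[:3,i]=(pp-p)/1e-5;J[3:,i]=(TT*T.inv()).as_rotvec()/1e-5
    return J
def track(q,pos,Rt,n=30,wr=.3):
    "min-norm IK toward the pose, straight path"
    p0,T0=fk(q,D);rv=(Rt*T0.inv()).as_rotvec();q=np.array(q,float)
    for k in range(1,n+1):
        p=p0+(np.array(pos)-p0)*k/n;Tk=R.from_rotvec(rv*k/n)*T0
        for _ in range(3):
            pp,T=fk(q,D);e=np.r_[p-pp,wr*(Tk*T.inv()).as_rotvec()];J=jac(q);J[3:]*=wr
            q=np.clip(q+J.T@np.linalg.solve(J@J.T+1e-5*np.eye(6),e),lo,hi)
    return q
E
cat > t.py <<'E'
import fk as F
from fk import *
from h import rot
from plant import r
st=r.get_state()
S=[([-1.26921202,.68978618,-.19452162,1.56610141,.15732577,.90247341,-.21511503],[.16528931,.60225706,.23809831],[.133462,.991054,-.000688,0]),
([-.04,.84,-.34,1.85,.51,.53,.9],[.5631,.0901,.0937],[-.025,1,.001,.005]),
([.22,.87,-.68,2.05,1.,.61,2.01],[.4908,.0463,.0887],[.725,-.689,-.002,.004]),
([.38,.93,-.89,2.43,2.09,.76,-.12],[.4803,.027,.0929],[-.255,.95,-.009,.179]),
([.45,1.36,-1.47,2.56,1.96,1.62,-.59],[.4813,.0259,.073],[.011,.969,-.004,.248]),
(st["q"],st["tool_pos"],st["eef_rot"])]
d0=np.zeros((4,3));d0[:,2]=[.3,.5,.35,.3]
x=least_squares(lambda d:np.concatenate([fk(q,d)[0]-p for q,p,_ in S]+[.01*d.reshape(4,3)[:,:2].ravel()]),d0.ravel())
print(x.x.reshape(4,3).round(3),[round(1e3*np.linalg.norm(fk(q,x.x)[0]-p),1) for q,p,_ in S])
json.dump(list(x.x),open("d.json","w"));F.D=x.x
np.set_printoptions(precision=2,suppress=True)
q=np.array(S[1][0])
for k in (2,3,4,5): print("pred",track(S[k-1][0],S[k][1],R.from_quat(S[k][2])),"was",np.array(S[k][0]))
E
python3 t.py
```

```text
[[-0.001 -0.018  0.344]
 [ 0.002 -0.027  0.565]
 [ 0.001 -0.     0.344]
 [ 0.     0.     0.323]] [np.float64(0.9), np.float64(1.0), np.float64(2.6), np.float64(1.2), np.float64(1.0), np.float64(1.3)]
pred [ 0.22  0.87 -0.68  2.06  1.    0.61  2.01] was [ 0.22  0.87 -0.68  2.05  1.    0.61  2.01]
pred [ 0.38  0.93 -0.89  2.43  2.1   0.75 -0.12] was [ 0.38  0.93 -0.89  2.43  2.09  0.76 -0.12]
pred [ 0.32  1.12 -1.04  2.56  2.17  1.26 -0.83] was [ 0.45  1.36 -1.47  2.56  1.96  1.62 -0.59]
pred [ 0.64  0.82 -1.47  2.11  1.11  1.11  0.19] was [ 0.63  0.79 -1.42  2.11  1.09  1.06  0.21]
```

```bash
cat > srch.py <<'E'
import fk as F
from fk import *
from h import rot
from plant import r
np.set_printoptions(precision=2,suppress=True)
q0=r.get_state()["q"];rng=np.random.default_rng(0);res=[]
def pose(x,y,z,yaw,tilt,roll): return [x,y,z],R.from_euler('x',roll,degrees=True)*rot(yaw,tilt)
import time;t0=time.time()
mid=(hi+lo)/2
while time.time()-t0<240:
    q=q0.copy();wps=[];m=9
    for _ in range(rng.integers(1,3)):
        w=np.array([rng.uniform(.4,.55),rng.uniform(-.1,.25),rng.uniform(.22,.4),rng.uniform(-60,240),rng.uniform(-30,30),rng.uniform(-40,40)]).round(2);wps.append(w)
        P,T=pose(*w);q=track(q,P,T,12)
        pe=np.linalg.norm(fk(q,F.D)[0]-P)
        if pe>.01: m=-1;break
    if m<0: continue
    yaw=rng.choice([88.7,-91.3]);tl=rng.uniform(18,28)*(1 if yaw>0 else -1)
    ok=True;qs=[]
    for P in ([.48,.027,.12],[.495,.027,.014],[.627,.024,.014]):
        T=rot(yaw,tl);q=track(q,P,T,12);qs.append(q)
        if np.linalg.norm(fk(q,F.D)[0]-P)>.004 or (T.inv()*fk(q,F.D)[1]).magnitude()>.03: ok=False;break
    if not ok: continue
    mar=min(np.minimum(a-lo,hi-a).min() for a in qs); el=max(abs(a[2]) for a in qs)
    res.append((el-min(mar,.15)*3,el,mar,yaw,tl,wps,qs))
res.sort(key=lambda a:a[0]);print(len(res))
for a in res[:4]: print(a[1],a[2],a[3],a[4],a[5],*a[6])
E
python3 srch.py
```

```text
189
0.5375474868235247 0.1643738883352821 88.7 18.482655950018952 [array([  0.42,   0.15,   0.37, 143.34,  -7.87,   6.06]), array([  0.48,   0.23,   0.29, -10.57,  22.62,  31.58])] [ 0.09  0.73 -0.46  2.4   2.16  0.46 -0.82] [ 0.13  1.02 -0.54  2.37  2.35  0.71 -0.94] [ 0.01  0.98 -0.24  2.    2.12  0.28 -0.64]
0.5352556914857897 0.12276444252543772 88.7 21.02620135229356 [array([  0.41,   0.09,   0.38,  94.89, -16.83,  -7.39]), array([  0.55,   0.14,   0.38, -58.87, -27.53,   5.78])] [ 0.09  0.75 -0.49  2.44  2.26  0.54 -0.93] [ 0.12  1.04 -0.54  2.41  2.42  0.8  -1.02] [ 0.04  0.99 -0.3   2.03  2.24  0.37 -0.75]
0.4368165390774789 0.07443227428787358 -91.3 -23.745566490890397 [array([  0.44,   0.19,   0.25, 115.91,  27.5 ,  17.32])] [ 0.03  0.76 -0.41  2.49  2.45  0.6   2.01] [ 0.06  1.05 -0.44  2.46  2.57  0.86  1.95] [ 0.01  1.   -0.26  2.07  2.46  0.42  2.16]
0.5003254872909065 0.061632627163696885 88.7 24.651497350775333 [array([  0.51,  -0.06,   0.39,  93.5 ,   8.72, -38.84]), array([  0.42,   0.19,   0.23, -47.41, -24.8 , -26.05])] [ 0.07  0.77 -0.49  2.5   2.4   0.66 -1.08] [ 0.09  1.07 -0.5   2.47  2.53  0.92 -1.15] [ 0.06  1.01 -0.33  2.09  2.41  0.48 -0.92]
```

```bash
python3 - <<'E'
from fk import *
import fk as F
from h import *
from plant import r
np.set_printoptions(precision=2,suppress=True)
st=r.get_state()
T1=R.from_euler('x',17,degrees=True)*rot(116,27.5)
go(st,([.44,.19,.25],T1)); 
s2=dict(tool_pos=[.44,.19,.25],eef_rot=T1.as_quat()); go(s2,([.48,.027,.12],rot(-91.3,-22)))
q=track(st["q"],[.44,.19,.25],T1);print(q)
for P in ([.48,.027,.12],[.495,.027,.014],[.627,.024,.014]): q=track(q,P,rot(-91.3,-22),12);print(q)
E
```

```text
shift cm [ 4.17 16.44 -0.76] turn [-24.9 -20.7 -20.3]
shift cm [  7.89 -19.18   4.54] turn [ -12.8   37.6 -157.6]
[ 0.51  0.83 -1.47  2.49  1.98  0.74 -0.43]
[ 0.01  0.74 -0.35  2.46  2.45  0.52  2.02]
[ 0.04  1.03 -0.4   2.43  2.57  0.78  1.96]
[-0.02  0.99 -0.21  2.05  2.46  0.35  2.15]
```

>>> carry_out(rows=[[[0.8, 3.3, -0.2], [-5, -4, -4], 0], [[1.7, 6.6, -0.3], [-10, -8, -8], 0], [[2.5, 9.8, -0.5], [-15, -12, -12], 0], [[3.3, 13.1, -0.6], [-20, -16.5, -16], 0], [[4.2, 16.4, -0.8], [-24.9, -20.7, -20.3], 0], [[4.2, 16.4, -0.8], [-24.9, -20.7, -20.3], 0], [[4.2, 16.4, -0.8], [-24.9, -20.7, -20.3], 0]])

```text
clock: 11.5
tool_pos: [0.4384, 0.1904, 0.2496]
eef_rot: [-0.183, 0.928, 0.194, 0.26]
contact_force: [0.3, -1.1, -0.8]
opening: 1.001
finger_force: 0.0
```

```bash
cat > n.py <<'E'
from fk import *
import fk as F
from h import *
from plant import r
np.set_printoptions(precision=2,suppress=True)
def plan(*targets,st=None):
    "prints the rows for each (pos,R), relative to the state before it, and the predicted joints"
    st=st or r.get_state();show(st);q=np.array(st["q"]);print("q",q);s=st
    for P,T in targets:
        go(s,(P,T)); q=track(q,P,T,12); print("   q",q,"err mm",1e3*np.linalg.norm(fk(q,F.D)[0]-P),"elbow",fk(q,F.D,1)[2][1])
        s=dict(tool_pos=P,eef_rot=T.as_quat())
    return q
E
python3 - <<'E'
from n import *
plan(([.48,.027,.12],rot(-91.3,-22)),([.495,.027,.014],rot(-91.3,-22)))
E
```

```text
11.5 [0.44 0.19 0.25] y [[-0.441, 0.411], [0.858, 0.455], [0.265, -0.79]] [ 0.3 -1.1 -0.8] 1.001 0.0
q [ 0.5   0.81 -1.43  2.49  2.02  0.7  -0.46]
shift cm [  7.75 -19.28   4.5 ] turn [ -12.5   37.8 -157.5]
   q [-0.12  0.73 -0.15  2.46  2.71  0.46  1.76] err mm 4.745124894545915e-06 elbow [ 0.38 -0.    0.76]
shift cm [-2.58 -0.03 10.39] turn [0. 0. 0.]
   q [-0.08  1.01 -0.2   2.44  2.78  0.72  1.72] err mm 3.1432850666783555e-08 elbow [ 0.48 -0.01  0.64]
```

>>> carry_out(rows=[[[0.4, -1, 0.2], [-0.6, 1.9, -7.9], 0], [[0.8, -1.9, 0.4], [-1.3, 3.8, -15.8], 0], [[1.2, -2.9, 0.7], [-1.9, 5.7, -23.6], 0], [[1.5, -3.9, 0.9], [-2.5, 7.6, -31.5], 0], [[1.9, -4.8, 1.1], [-3.1, 9.4, -39.4], 0], [[2.3, -5.8, 1.3], [-3.8, 11.3, -47.2], 0], [[2.7, -6.7, 1.6], [-4.4, 13.2, -55.1], 0], [[3.1, -7.7, 1.8], [-5, 15.1, -63], 0], [[3.5, -8.7, 2], [-5.6, 17, -70.9], 0], [[3.9, -9.6, 2.2], [-6.2, 18.9, -78.8], 0], [[4.3, -10.6, 2.5], [-6.9, 20.8, -86.6], 0], [[4.6, -11.6, 2.7], [-7.5, 22.7, -94.5], 0]])

```text
clock: 12.7
tool_pos: [0.4665, 0.0915, 0.1739]
eef_rot: [0.785, -0.597, 0.011, -0.165]
contact_force: [-0.0, -0.3, 0.4]
opening: 1.002
finger_force: 0.0
```

```bash
python3 - <<'E'
from n import *
plan(([.48,.027,.12],rot(-91.3,-22)),([.495,.027,.014],rot(-91.3,-22)))
E
```

```text
12.7 [0.47 0.09 0.17] y [[-0.933, 0.214], [-0.233, 0.246], [-0.272, -0.945]] [-0.  -0.3  0.4] 1.002 0.0
q [ 0.22  0.63 -0.57  2.3   1.39  0.13  1.83]
shift cm [7.42 1.71 3.8 ] turn [ -6.2  17.6 -75.4]
   q [ 0.14  0.77 -0.58  2.45  2.22  0.62  2.25] err mm 4.959094985924792e-07 elbow [ 0.39 -0.1   0.74]
shift cm [-2.58 -0.03 10.39] turn [0. 0. 0.]
   q [ 0.16  1.07 -0.6   2.42  2.39  0.86  2.16] err mm 4.960703389995025e-08 elbow [ 0.49 -0.12  0.6 ]
```

>>> carry_out(rows=[[[0.7, 0.2, 0.4], [-0.6, 1.8, -7.5], 0], [[1.5, 0.3, 0.8], [-1.2, 3.5, -15.1], 0], [[2.2, 0.5, 1.1], [-1.9, 5.3, -22.6], 0], [[3, 0.7, 1.5], [-2.5, 7, -30.2], 0], [[3.7, 0.9, 1.9], [-3.1, 8.8, -37.7], 0], [[4.5, 1, 2.3], [-3.7, 10.6, -45.2], 0], [[5.2, 1.2, 2.7], [-4.3, 12.3, -52.8], 0], [[5.9, 1.4, 3], [-5, 14.1, -60.3], 0], [[6.7, 1.5, 3.4], [-5.6, 15.8, -67.9], 0], [[7.4, 1.7, 3.8], [-6.2, 17.6, -75.4], 0], [[7.4, 1.7, 3.8], [-6.2, 17.6, -75.4], 0], [[7.4, 1.7, 3.8], [-6.2, 17.6, -75.4], 0]])

```text
clock: 13.9
tool_pos: [0.4794, 0.0276, 0.1198]
eef_rot: [0.982, -0.015, 0.189, 0.001]
contact_force: [0.3, -0.6, 0.2]
opening: 0.999
finger_force: 0.0
```

```bash
python3 - <<'E'
from n import *
plan(([.485,.0285,.014],rot(-91.3,-22)),([.627,.025,.014],rot(-91.3,-22)))
E
```

```text
13.9 [0.48 0.03 0.12] y [[-0.029, 0.372], [-1.0, -0.008], [-0.003, -0.928]] [ 0.3 -0.6  0.2] 0.999 0.0
q [ 0.14  0.77 -0.58  2.45  2.21  0.61  2.24]
shift cm [-3.42 -0.07 10.03] turn [-0.   0.2 -0.4]
   q [ 0.15  1.08 -0.61  2.45  2.4   0.9   2.13] err mm 5.120025249133263e-08 elbow [ 0.49 -0.11  0.6 ]
shift cm [13.17  0.03  5.32] turn [0. 0. 0.]
   q [ 0.09  1.01 -0.39  2.04  2.2   0.45  2.45] err mm 2.4766939079994374e-07 elbow [ 0.48 -0.09  0.64]
```

>>> carry_out(rows=[[[-1, 0, 3], [0, 0, 0], 0], [[-2.2, 0, 6.5], [0, 0, 0], 0], [[-3.2, 0, 9.4], [0, 0, 0], 0], [[-3.4, 0, 10], [0, 0, -0.4], 0], [[-3.4, 0, 10], [0, 0, -0.4], 0]])

```text
clock: 14.4
tool_pos: [0.4853, 0.0277, 0.0141]
eef_rot: [0.982, -0.01, 0.189, 0.002]
contact_force: [-0.2, -0.4, 0.3]
opening: 0.999
finger_force: 0.0
```

```bash
python3 - <<'E'
from n import *
plan(([.623,.0255,.014],rot(-91.3,-22)))
E
```

```text
14.4 [0.49 0.03 0.01] y [[-0.021, 0.372], [-1.0, -0.008], [0.0, -0.928]] [-0.2 -0.4  0.3] 0.999 0.0
q [ 0.15  1.07 -0.61  2.45  2.4   0.89  2.14]
shift cm [12.78 -0.07  5.14] turn [-0.   0.2  0.1]
   q [ 0.1   1.01 -0.4   2.06  2.21  0.46  2.44] err mm 2.0081535292785823e-07 elbow [ 0.48 -0.09  0.64]
```

>>> carry_out(rows=[[[0.9, 0, 0.4], [0, 0, 0], 0], [[1.9, 0, 0.8], [0, 0, 0], 0], [[2.8, 0, 1.1], [0, 0, 0], 0], [[3.7, 0, 1.5], [0, 0, 0], 0], [[4.6, 0, 1.85], [0, 0, 0], 0], [[5.6, 0, 2.25], [0, 0, 0], 0], [[6.5, 0, 2.6], [0, 0, 0], 0], [[7.4, 0, 3.0], [0, 0, 0], 0], [[8.4, 0, 3.4], [0, 0, 0], 0], [[9.3, 0, 3.75], [0, 0, 0], 0], [[10.2, 0, 4.1], [0, 0, 0], 0], [[10.6, 0, 4.25], [0, 0, 0], 0]])

```text
clock: 15.6
tool_pos: [0.6006, 0.0258, 0.0158]
eef_rot: [0.982, -0.01, 0.191, 0.002]
contact_force: [-3.4, 0.4, 1.3]
opening: 1.001
finger_force: 2.0
```

```bash
python3 - <<'E'
from n import *
plan(([.630,.0253,.014],rot(-91.3,-22)))
E
```

```text
15.6 [0.6  0.03 0.02] y [[-0.02, 0.375], [-1.0, -0.007], [-0.0, -0.927]] [-3.4  0.4  1.3] 1.001 2.0
q [ 0.12  1.01 -0.45  2.12  2.25  0.53  2.39]
shift cm [ 2.65 -0.01  1.27] turn [-0.1 -0.   0.2]
   q [ 0.09  1.01 -0.38  2.04  2.2   0.44  2.45] err mm 1.3706207339918294e-08 elbow [ 0.48 -0.08  0.64]
```

Sliding force is about 3.4 N. I'll push on gently and watch the force for contact with the bar.

>>> carry_out(rows=[[[0.4, 0, 0.2], [0, 0, 0], 0], [[0.8, 0, 0.4], [0, 0, 0], 0], [[1.2, 0, 0.6], [0, 0, 0], 0], [[1.6, 0, 0.8], [0, 0, 0], 0], [[1.9, 0, 0.9], [0, 0, 0], 0], [[2.1, 0, 1.0], [0, 0, 0], 0], [[2.3, 0, 1.1], [0, 0, 0], 0]])

```text
clock: 16.3
tool_pos: [0.6246, 0.0253, 0.0133]
eef_rot: [0.982, -0.009, 0.19, 0.002]
contact_force: [-5.8, 0.4, 4.5]
opening: 0.998
finger_force: 2.8
```

>>> carry_out(rows=[[[0.2, 0, 0.08], [0, 0, 0], 0], [[0.4, 0, 0.16], [0, 0, 0], 0], [[0.4, 0, 0.16], [0, 0, 0], 0]])

```text
clock: 16.6
tool_pos: [0.6252, 0.0254, 0.0125]
eef_rot: [0.982, -0.009, 0.187, 0.001]
contact_force: [-13.7, -0.2, 8.7]
opening: 1.0
finger_force: 6.5
```

>>> carry_out(rows=[[[0.2, 0, 0.08], [0, 0, 0], 0], [[0.4, 0, 0.16], [0, 0, 0], 0], [[0.4, 0, 0.16], [0, 0, 0], 0]])

```text
clock: 16.9
tool_pos: [0.6256, 0.0255, 0.0117]
eef_rot: [0.983, -0.009, 0.184, 0.001]
contact_force: [-21.7, -1.3, 15.2]
opening: 0.999
finger_force: 10.7
```

```bash
python3 - <<'E'
from h import *
from plant import r
s=r.snapshot("scene");pickle.dump(s,open("s2.pkl","wb"));crop(s,260,170,460,320,4,"pics/s2.png");show(r.get_state())
E
```

```text
16.95 [0.6256 0.0255 0.0117] y [[-0.017, 0.361], [-1.0, -0.005], [-0.002, -0.933]] [-20.4  -2.   14.2] 0.999 10.7
```

View pics/s2.png

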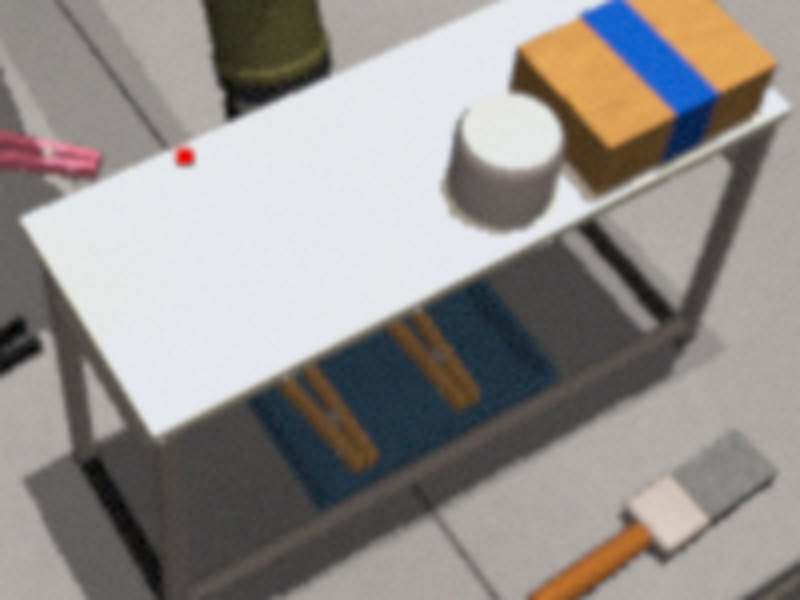

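The dish's rear rim runs along the bar from crop (322,505) to (555,375), with both pins inside. I'll check its centring and plan the toggle move.

```bash
python3 - <<'E'
from n import *
s=pickle.load(open("s2.pkl","rb"))
f=lambda p,z:px2w(s,np.array(p)/4+[260-.37,170-.37],z)
o=np.array([.7186,.0252]);th=np.radians(-1.29);M=np.array([[np.cos(th),-np.sin(th)],[np.sin(th),np.cos(th)]])
print("dish rear corners, shelf frame",(f([[322,505],[555,375]],.038)[:,:2]-o)@M)
print("leg feet",(f([[175,590],[688,340]],.006)[:,:2]-o)@M)
st=r.get_state()
ya=-91.3+15.9+1.3
plan(([.56,.027,.04],rot(-91.3,-22)),([.50,.0,.20],rot(-91.3,-10)),([.46,-.385,.17],rot(-74,0)),([.46,-.385,.17],rot(16,0)))
E
```

```text
dish rear corners, shelf frame [[ 0.06 -0.09]
 [ 0.06  0.09]]
leg feet [[ 0.05 -0.19]
 [ 0.07  0.2 ]]
16.95 [0.63 0.03 0.01] y [[-0.017, 0.361], [-1.0, -0.005], [-0.002, -0.933]] [-20.4  -2.   14.2] 0.999 10.7
q [ 0.08  1.01 -0.38  2.04  2.19  0.43  2.46]
shift cm [-5.09 -0.04 -5.01] turn [-0.2  0.8  0.2]
   q [ 0.13  0.96 -0.5   2.24  2.27  0.6   2.33] err mm 9.429338898184698e-09 elbow [ 0.46 -0.1   0.66]
shift cm [  0.49   2.84 -17.06] turn [  0. -12.   0.]
   q [-1.27  1.21  1.51  2.25  1.56  0.04  2.66] err mm 214.4589169359843 elbow [0.18 0.49 0.57]
shift cm [-3.6  38.58  2.41] turn [  1.5  -9.9 -17.3]
   q [0.43 0.56 0.29 1.81 2.93 0.04 2.66] err mm 272.8510498381769 elbow [ 0.25 -0.16  0.83]
shift cm [0. 0. 0.] turn [  0.   0. -90.]
   q [ 2.24  1.73 -1.47  1.72  4.14  0.04  2.66] err mm 436.5044824375594 elbow [-0.36 -0.42  0.23]
```

```bash
python3 - <<'E'
from n import *
d=pickle.load(open("cams.pkl","rb"));s=d["top"]
f=lambda p,z:px2w(s,np.array(p)/3+[200-.33,105-.33],z)
b=f([[749,339]],.095)[0];di=f([[711,279]],.06)[0];v=(di-b)[:2];print(b,di,np.linalg.norm(v),np.degrees(np.arctan2(v[1],v[0])))
b2=px2w(d["scene"],[[176,257]],.095);print("scene ball",b2)
def T(h,t,phi): return rot(h-91.3+1.3,-t)*R.from_euler('z',phi,degrees=True)
u=np.array([np.cos(np.radians(16)),np.sin(np.radians(16)),0])
pre=b-u*.05; pre[2]=.16; p2=pre.copy();p2[2]=.093
plan(([.56,.027,.04],T(-1.3,22,0)),([.49,-.03,.16],T(-1.3,25,0)),([.46,-.15,.2],T(-5,25,60)),([.44,-.28,.2],T(5,25,120)),(pre,T(16,25,180)),(p2,T(16,25,180)),(p2+u*.08,T(16,25,180)))
E
```

```text
[ 0.49 -0.38  0.09] [ 0.57 -0.36  0.06] 0.07355758780183767 15.781220220327965
scene ball [[ 0.5  -0.38  0.1 ]]
16.95 [0.63 0.03 0.01] y [[-0.017, 0.361], [-1.0, -0.005], [-0.002, -0.933]] [-20.4  -2.   14.2] 0.999 10.7
q [ 0.08  1.01 -0.38  2.04  2.19  0.43  2.46]
shift cm [-5.09 -0.04 -5.01] turn [-0.2  0.8  0.2]
   q [ 0.13  0.96 -0.5   2.24  2.27  0.6   2.33] err mm 9.429338898184698e-09 elbow [ 0.46 -0.1   0.66]
shift cm [ -1.87   5.86 -13.7 ] turn [0. 3. 0.]
   q [ 0.29  0.67 -0.55  2.44  2.31  0.51  2.32] err mm 1.6900657401768747e-07 elbow [ 0.34 -0.14  0.78]
shift cm [-0.78 12.06 -4.78] turn [-1.4  0.8 63.3]
   q [ 0.74  0.59 -0.72  2.4   2.09  0.38  1.73] err mm 8.633575983020686e-07 elbow [ 0.22 -0.25  0.8 ]
shift cm [10.98  7.24 -0.36] turn [ 0.  -4.4 50.9]
   q [ 0.76  0.56 -0.15  2.23  1.65  0.04  1.66] err mm 80.33148870442615 elbow [ 0.19 -0.24  0.82]
shift cm [11.07 -4.08  3.48] turn [-4.2 -2.4 50. ]
   q [ 1.3   0.85 -0.78  1.91  0.51  0.36  2.18] err mm 1.8910814097516474e-07 elbow [ 0.08 -0.43  0.7 ]
shift cm [2.83 0.   6.07] turn [0. 0. 0.]
   q [ 1.23  0.93 -0.65  1.94  0.57  0.21  2.16] err mm 3.858072511551498e-09 elbow [ 0.12 -0.45  0.67]
shift cm [-7.25 -0.    3.38] turn [0. 0. 0.]
   q [ 1.08  0.95 -0.62  1.85  0.53  0.23  2.09] err mm 1.1926585558908736e-08 elbow [ 0.19 -0.43  0.66]
```

```bash
cat > s2.py <<'E'
import fk as F
from n import *
import time
def T(h,t,phi,roll=0): return rot(h-90,-t)*R.from_euler('z',phi,degrees=True)
def seg(q,P,Tt,n=6):
    "track in pieces, keeping the worst limit margin; None when it cannot follow"
    p0,T0=fk(q,F.D);rv=(Tt*T0.inv()).as_rotvec();m=9
    for k in range(1,n+1):
        p=p0+(np.array(P)-p0)*k/n;q=track(q,p,R.from_rotvec(rv*k/n)*T0,2)
        if np.linalg.norm(fk(q,F.D)[0]-p)>.004 or ((R.from_rotvec(rv*k/n)*T0).inv()*fk(q,F.D)[1]).magnitude()>.03: return None,0
        m=min(m,np.minimum(q-lo,hi-q).min())
    return q,m
def search(q0,first,box,finals,secs,seed=0):
    "finals(rng)->(label,[(P,T),...])"
    rng=np.random.default_rng(seed);t0=time.time();res=[]
    qf=q0
    for P,Tt in first: qf,_=seg(qf,P,Tt)
    while time.time()-t0<secs:
        q=qf;m=9;w=[]
        for _ in range(rng.integers(0,3)):
            v=np.r_[rng.uniform(*box),rng.uniform(-40,40),rng.uniform(-10,40),rng.uniform(-180,180)].round(2);w.append(v)
            q,mm=seg(q,v[:3],T(*v[3:]));m=min(m,mm)
            if q is None: break
        if q is None: continue
        lab,fs=finals(rng);qs=[]
        for P,Tt in fs:
            q,mm=seg(q,P,Tt);m=min(m,mm)
            if q is None: break
            qs.append(q)
        if q is None: continue
        res.append((max(abs(a[2]) for a in qs)-5*min(m,.12)+.25*len(w),m,lab,w,qs))
    res.sort(key=lambda a:a[0]);print(len(res))
    for a in res[:3]: print(a[0],a[1],a[2],a[3],*a[4])
E
cat > a.py <<'E'
from s2 import *
b=np.array([.4947,-.3823,.093]);u=np.array([np.cos(np.radians(16)),np.sin(np.radians(16)),0])
def fin(rng):
    t=rng.uniform(0,28);phi=rng.choice([0,90,180,270]);o=.0175 if phi%180 else .009
    TT=T(16,t,phi);p=b-u*(.03+o);return (t,phi),[(p+[0,0,.07],TT),(p,TT),(p+u*.07,TT)]
search(r.get_state()["q"],[([.56,.027,.04],T(-1.3,22,0)),([.49,-.03,.16],T(-1.3,25,0))],([.4,-.35,.18],[.52,0,.3]),fin,280)
E
python3 a.py
```

```text
239
-0.3259656246625364 0.12410210073348082 (2.6663286070790706, np.int64(270)) [array([  0.42,  -0.26,   0.25, -10.07,  11.99, 139.54])] [ 0.68  0.74 -0.02  1.75 -0.04  0.62  0.98] [ 0.68  0.85 -0.02  1.79 -0.04  0.48  0.98] [ 0.58  0.88 -0.    1.66 -0.06  0.56  0.91]
-0.30603975487504353 0.17536888693546304 (9.802939994716041, np.int64(270)) [array([  0.51,  -0.31,   0.27, -38.39,   1.82, 133.4 ])] [ 0.72  0.73 -0.    1.81 -0.29  0.53  1.25] [ 0.75  0.84 -0.04  1.85 -0.31  0.38  1.28] [ 0.62  0.87  0.    1.74 -0.32  0.45  1.19]
-0.2421824454540285 0.15048718802461059 (0.009222915164692758, np.int64(180)) [] [ 0.84  0.77 -0.36  1.7   0.37  0.74  2.14] [ 0.81  0.87 -0.31  1.74  0.42  0.6   2.1 ] [ 0.72  0.91 -0.31  1.61  0.39  0.69  2.06]
```

```bash
python3 - <<'E'
from s2 import *
b=np.array([.4947,-.3823,.093]);u=np.array([np.cos(np.radians(16)),np.sin(np.radians(16)),0])
p=b-u*.039;TT=T(16,0,180)
plan(([.56,.027,.04],T(-1.3,22,0)),([.49,-.03,.16],T(-1.3,25,0)),(p+[0,0,.07],TT),(p,TT),(p+u*.07,TT))
E
```

```text
16.95 [0.63 0.03 0.01] y [[-0.017, 0.361], [-1.0, -0.005], [-0.002, -0.933]] [-20.4  -2.   14.2] 0.999 10.7
q [ 0.08  1.01 -0.38  2.04  2.19  0.43  2.46]
shift cm [-5.09 -0.04 -5.01] turn [-0.2  0.8  0.2]
   q [ 0.13  0.96 -0.5   2.24  2.27  0.6   2.33] err mm 9.429338898184698e-09 elbow [ 0.46 -0.1   0.66]
shift cm [ -1.87   5.86 -13.7 ] turn [0. 3. 0.]
   q [ 0.29  0.67 -0.55  2.44  2.31  0.51  2.32] err mm 1.6900657401768747e-07 elbow [ 0.34 -0.14  0.78]
shift cm [-2.1  36.37 -1.31] turn [-35.3  -5.4 159.2]
   q [ 0.84  0.77 -0.36  1.7   0.37  0.74  2.14] err mm 7.174788476902301e-07 elbow [ 0.24 -0.33  0.74]
shift cm [0. 0. 7.] turn [0. 0. 0.]
   q [ 0.81  0.87 -0.31  1.74  0.42  0.6   2.1 ] err mm 2.2727514248458744e-09 elbow [ 0.27 -0.35  0.7 ]
shift cm [-7. -0.  0.] turn [0. 0. 0.]
   q [ 0.72  0.91 -0.31  1.61  0.39  0.69  2.06] err mm 3.519405015948745e-09 elbow [ 0.31 -0.33  0.68]
```

>>> carry_out(rows=[[[-1.9, 0, -0.8], [0, 0, 0], 0], [[-4.5, 0, -2.5], [0, 0, 0], 0.2], [[-5.1, 0, -5], [0, 0.8, 0], 0.5], [[-5.5, 1.5, -8.5], [0, 1.5, 0], 1], [[-6, 3, -12], [0, 2.2, 0], 1], [[-6.5, 4.5, -15.5], [0, 3, 0], 1], [[-7, 5.9, -18.7], [0, 3.8, 0], 1], [[-7, 5.9, -18.7], [0, 3.8, 0], 1], [[-7, 5.9, -18.7], [0, 3.8, 0], 1]])

```text
clock: 17.85
tool_pos: [0.4996, -0.0319, 0.1615]
eef_rot: [0.974, -0.01, 0.225, 0.003]
contact_force: [0.2, 0.4, -0.3]
opening: 0.294
finger_force: 0.0
```

```bash
python3 - <<'E'
from s2 import *
b=np.array([.4947,-.3823,.093]);u=np.array([np.cos(np.radians(16)),np.sin(np.radians(16)),0])
p=b-u*.039;TT=T(16,0,180)
plan((p+[0,0,.07],TT),(p,TT),(p+u*.07,TT))
E
```

```text
17.85 [ 0.5  -0.03  0.16] y [[-0.021, 0.438], [-1.0, -0.01], [0.001, -0.899]] [ 0.2  0.4 -0.3] 0.294 0.0
q [ 0.29  0.67 -0.55  2.43  2.31  0.52  2.33]
shift cm [-3.08 36.2  -1.63] turn [-36.7  -5.6 159. ]
   q [ 0.84  0.77 -0.37  1.7   0.39  0.74  2.13] err mm 7.282145946538677e-07 elbow [ 0.23 -0.33  0.74]
shift cm [0. 0. 7.] turn [0. 0. 0.]
   q [ 0.82  0.87 -0.32  1.74  0.44  0.6   2.08] err mm 2.2388040568376675e-09 elbow [ 0.27 -0.35  0.7 ]
shift cm [-7. -0.  0.] turn [0. 0. 0.]
   q [ 0.72  0.91 -0.33  1.61  0.41  0.69  2.05] err mm 3.547008961799792e-09 elbow [ 0.31 -0.33  0.68]
```

>>> carry_out(rows=[[[-0.2, 1.8, -0.1], [-1.8, -0.3, 8], 1], [[-0.3, 3.6, -0.2], [-3.7, -0.6, 15.9], 1], [[-0.5, 5.4, -0.2], [-5.5, -0.8, 23.9], 1], [[-0.6, 7.2, -0.3], [-7.3, -1.1, 31.8], 1], [[-0.8, 9.1, -0.4], [-9.2, -1.4, 39.8], 1], [[-0.9, 10.9, -0.5], [-11, -1.7, 47.7], 1], [[-1.1, 12.7, -0.6], [-12.8, -2, 55.7], 1], [[-1.2, 14.5, -0.7], [-14.7, -2.2, 63.6], 1], [[-1.4, 16.3, -0.7], [-16.5, -2.5, 71.6], 1], [[-1.5, 18.1, -0.8], [-18.4, -2.8, 79.5], 1], [[-1.7, 19.9, -0.9], [-20.2, -3.1, 87.5], 1], [[-1.8, 21.7, -1], [-22, -3.4, 95.4], 1]])

```text
clock: 19.05
tool_pos: [0.4745, -0.2478, 0.1607]
eef_rot: [-0.637, 0.762, -0.12, -0.003]
contact_force: [0.7, -0.0, 0.3]
opening: -0.0
finger_force: 0.0
```

```bash
python3 - <<'E'
from s2 import *
b=np.array([.4947,-.3823,.093]);u=np.array([np.cos(np.radians(16)),np.sin(np.radians(16)),0])
p=b-u*.039;TT=T(16,0,180)
plan((p+[0,0,.07],TT),(p,TT),(p+u*.07,TT))
E
```

```text
19.05 [ 0.47 -0.25  0.16] y [[-0.971, 0.149], [0.16, -0.186], [-0.179, -0.971]] [ 0.7 -0.   0.3] -0.0 0.0
q [ 0.53  0.65 -0.33  2.12  1.07  0.39  2.24]
shift cm [14.44 -0.68  2.22] turn [-14.3  -2.3  63.5]
   q [ 0.86  0.78 -0.4   1.7   0.41  0.75  2.11] err mm 1.7737071868529824e-08 elbow [ 0.23 -0.33  0.74]
shift cm [0. 0. 7.] turn [0. 0. 0.]
   q [ 0.83  0.87 -0.34  1.74  0.47  0.61  2.06] err mm 2.1775134140453445e-09 elbow [ 0.27 -0.35  0.7 ]
shift cm [-7. -0.  0.] turn [0. 0. 0.]
   q [ 0.73  0.92 -0.35  1.61  0.44  0.7   2.02] err mm 3.5910875270532475e-09 elbow [ 0.31 -0.34  0.68]
```

>>> carry_out(rows=[[[1.8, -0.1, 0.3], [-1.8, -0.3, 7.9], 1], [[3.6, -0.2, 0.6], [-3.6, -0.6, 15.9], 1], [[5.4, -0.3, 0.8], [-5.4, -0.9, 23.8], 1], [[7.2, -0.3, 1.1], [-7.1, -1.1, 31.8], 1], [[9, -0.4, 1.4], [-8.9, -1.4, 39.7], 1], [[10.8, -0.5, 1.7], [-10.7, -1.7, 47.6], 1], [[12.6, -0.6, 1.9], [-12.5, -2, 55.6], 1], [[14.4, -0.7, 2.2], [-14.3, -2.3, 63.5], 1], [[14.4, -0.7, 2.2], [-14.3, -2.3, 63.5], 1], [[14.4, -0.7, 2.2], [-14.3, -2.3, 63.5], 1]])

```text
clock: 20.05
tool_pos: [0.457, -0.3922, 0.1632]
eef_rot: [-0.142, 0.99, -0.001, -0.0]
contact_force: [-0.0, 0.5, -1.1]
opening: 0.005
finger_force: 0.0
```

```bash
python3 - <<'E'
from s2 import *
s=r.snapshot("wrist");pickle.dump(s,open("w3.pkl","wb"));cv2.imwrite("pics/w3.png",s["image"][:,:,::-1])
b=np.array([.4947,-.3823,.093]);u=np.array([np.cos(np.radians(16)),np.sin(np.radians(16)),0])
p=b-u*.039;TT=T(16,0,180);print(w2px(s,[b+[0,0,.002],p]))
plan((p,TT),(p+u*.07,TT))
E
```

```text
[[323.21 267.99]
 [323.51 218.7 ]]
20.1 [ 0.46 -0.39  0.16] y [[-0.283, 0.0], [0.959, -0.001], [-0.001, -1.0]] [-0.5  0.3 -0.4] 0.004 0.0
q [ 0.85  0.77 -0.4   1.7   0.41  0.75  2.11]
shift cm [ 0.05 -0.19  7.06] turn [-0.  -0.   0.4]
   q [ 0.83  0.87 -0.34  1.74  0.46  0.61  2.06] err mm 2.530037439276018e-09 elbow [ 0.27 -0.35  0.7 ]
shift cm [-7. -0.  0.] turn [0. 0. 0.]
   q [ 0.73  0.92 -0.35  1.61  0.43  0.7   2.03] err mm 3.587778108489553e-09 elbow [ 0.31 -0.34  0.68]
```

View pics/w3.png

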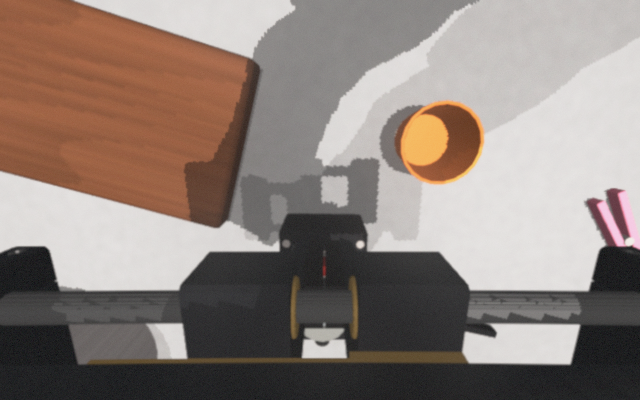

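The wrist view shows the red ball at about (324,268), exactly in the fingers' centre plane. I'll descend behind it and push.

>>> carry_out(rows=[[[0, -0.2, 3.5], [0, 0, 0], 1], [[0, -0.2, 6.5], [0, 0, 0], 1], [[0, -0.2, 7], [0, 0, 0], 1], [[-1.2, -0.2, 7], [0, 0, 0], 1], [[-2.2, -0.2, 7], [0, 0, 0], 1], [[-2.9, -0.2, 7], [0, 0, 0], 1], [[-3.6, -0.2, 7], [0, 0, 0], 1], [[-4.3, -0.2, 7], [0, 0, 0], 1], [[-5, -0.2, 7], [0, 0, 0], 1], [[-5.5, -0.2, 7], [0, 0, 0], 1], [[-5.8, -0.2, 7], [0, 0, 0], 1], [[-5.8, -0.2, 7], [0, 0, 0], 1]])

```text
clock: 21.3
tool_pos: [0.513, -0.3785, 0.0942]
eef_rot: [-0.141, 0.99, -0.001, 0.0]
contact_force: [-0.6, 0.6, -0.7]
opening: 0.006
finger_force: 0.2
```

>>> carry_out(rows=[[[-0.2, 0, 0], [0, 0, 0], 1], [[-0.3, 0, 0], [0, 0, 0], 1], [[-0.3, 0, 0], [0, 0, 0], 1]])

```text
clock: 21.6
tool_pos: [0.5142, -0.3781, 0.0941]
eef_rot: [-0.141, 0.99, -0.001, -0.001]
contact_force: [-2.9, -0.9, -0.7]
opening: 0.006
finger_force: 1.7
```

>>> carry_out(rows=[[[-0.2, 0, 0], [0, 0, 0], 1], [[-0.4, 0, 0], [0, 0, 0], 1], [[-0.4, 0, 0], [0, 0, 0], 1], [[-0.4, 0, 0], [0, 0, 0], 1]])

```text
clock: 22.0
tool_pos: [0.5149, -0.378, 0.0939]
eef_rot: [-0.14, 0.99, -0.001, -0.004]
contact_force: [-10.1, -1.6, 3.6]
opening: 0.005
finger_force: 4.6
```

>>> carry_out(rows=[[[2, 0, 0], [0, 0, 0], 1], [[4, 0, -3], [0, 0, 0], 1], [[4, 0, -7], [0, 0, 0], 1], [[4, 0, -11], [0, 0, 0], 1], [[4, 0, -13], [0, 0, 0], 1], [[4, 0, -13], [0, 0, 0], 1]])

```text
clock: 22.6
tool_pos: [0.4844, -0.3881, 0.2286]
eef_rot: [-0.141, 0.99, -0.004, 0.004]
contact_force: [-0.0, -1.1, -1.0]
opening: 0.002
finger_force: 0.0
```

```bash
cat > b.py <<'E'
from s2 import *
o=np.array([.7186,.0252]);th=np.radians(-1.29);M=np.array([[np.cos(th),-np.sin(th)],[np.sin(th),np.cos(th)]])
def SW(x,y,z): return np.r_[M@[x,y]+o,z]
def pr(out,y=-.121): k=out*.7071; return SW(-.0672-k,y,.1974-k)
if __name__=="__main__":
    show(r.get_state())
    def fin(rng):
        phi=rng.choice([0,180]);TT=T(-1.3,45,phi);return phi,[(pr(.09),TT),(pr(.03),TT),(pr(-.006),TT)]
    search(r.get_state()["q"],[],([.4,-.35,.18],[.52,0,.3]),fin,280)
E
python3 b.py
```

```text
22.6 [ 0.48 -0.39  0.23] y [[-0.279, 0.01], [0.96, -0.006], [-0.009, -1.0]] [-0.  -1.1 -1. ] 0.002 0.0
218
-0.2721979713275441 0.09651979382428211 0 [] [ 0.24  0.89 -0.21  2.46  3.08  0.98  1.78] [ 0.23  0.77 -0.2   2.33  3.06  0.73  1.78] [ 0.23  0.72 -0.2   2.24  3.05  0.6   1.78]
-0.2721979713275441 0.09651979382428211 0 [] [ 0.24  0.89 -0.21  2.46  3.08  0.98  1.78] [ 0.23  0.77 -0.2   2.33  3.06  0.73  1.78] [ 0.23  0.72 -0.2   2.24  3.05  0.6   1.78]
-0.2721979713275441 0.09651979382428211 0 [] [ 0.24  0.89 -0.21  2.46  3.08  0.98  1.78] [ 0.23  0.77 -0.2   2.33  3.06  0.73  1.78] [ 0.23  0.72 -0.2   2.24  3.05  0.6   1.78]
```

```bash
python3 - <<'E'
from b import *
st=r.get_state();T0=R.from_quat(st["eef_rot"]);TT=T(-1.3,45,0);rv=(T0.inv()*TT).as_rotvec()
print(np.degrees(np.linalg.norm(rv)))
Tm=T0*R.from_rotvec(rv*.55)
for tt in (.3,.55,.8): 
    Tk=T0*R.from_rotvec(rv*tt);c=[Tk.apply([sx*.0375,sy*.0935,zz]) for sx in(-1,1) for sy in(-1,1) for zz in(-.064,-.2)]
    print(tt,np.max(c,0),np.min(c,0))
plan(([.47,-.22,.21],Tm),(pr(.09),TT),(pr(.02),TT),(pr(-.004),TT))
E
```

```text
163.6537325694731
0.3 [0.09 0.13 0.22] [-0.13 -0.05  0.03]
0.55 [0.06 0.13 0.22] [-0.17 -0.04  0.01]
0.8 [0.03 0.14 0.19] [-0.2  -0.08  0.01]
22.6 [ 0.48 -0.39  0.23] y [[-0.279, 0.01], [0.96, -0.006], [-0.009, -1.0]] [-0.  -1.1 -1. ] 0.002 0.0
q [ 0.84  0.71 -0.43  1.59  0.36  0.9   2.13]
shift cm [-3.3  16.56  1.74] turn [ 34.    5.  -83.2]
   q [ 0.4   0.56 -0.32  2.42  2.19  0.54  1.37] err mm 9.217289545319583e-06 elbow [ 0.27 -0.16  0.82]
shift cm [-13.36 -11.22   6.92] turn [ 27.8   4.1 -68.1]
   q [ 0.31  0.9  -0.33  2.46  2.99  0.98  1.89] err mm 1.0784889502748192e-07 elbow [ 0.41 -0.18  0.69]
shift cm [ 7. -0. -0.] turn [0. 0. 0.]
   q [ 0.3   0.76 -0.32  2.3   2.96  0.7   1.9 ] err mm 3.878261139236116e-09 elbow [ 0.36 -0.16  0.75]
shift cm [ 2.4 -0.  -0. ] turn [0. 0. 0.]
   q [ 0.29  0.73 -0.31  2.24  2.94  0.61  1.91] err mm 3.6468853631910125e-10 elbow [ 0.35 -0.15  0.76]
```

>>> carry_out(rows=[[[-0.3, 1.5, 0.2], [3.1, 0.5, -7.6], 1], [[-0.6, 3, 0.3], [6.2, 0.9, -15.1], 1], [[-0.9, 4.5, 0.5], [9.3, 1.4, -22.7], 1], [[-1.2, 6, 0.6], [12.4, 1.8, -30.3], 1], [[-1.5, 7.5, 0.8], [15.5, 2.3, -37.8], 1], [[-1.8, 9, 0.9], [18.5, 2.7, -45.4], 1], [[-2.1, 10.5, 1.1], [21.6, 3.2, -52.9], 1], [[-2.4, 12, 1.3], [24.7, 3.6, -60.5], 1], [[-2.7, 13.5, 1.4], [27.8, 4.1, -68.1], 1], [[-3, 15.1, 1.6], [30.9, 4.5, -75.6], 1], [[-3.3, 16.6, 1.7], [34, 5, -83.2], 1], [[-3.3, 16.6, 1.7], [34, 5, -83.2], 1]])

```text
clock: 23.8
tool_pos: [0.4667, -0.2135, 0.2059]
eef_rot: [0.751, -0.603, 0.269, -0.001]
contact_force: [0.1, -1.1, 0.1]
opening: 0.008
finger_force: 0.0
```

```bash
python3 - <<'E'
from b import *
TT=T(-1.3,45,0)
plan((pr(.09),TT),(pr(.02),TT),(pr(-.004),TT))
E
```

```text
23.8 [ 0.47 -0.21  0.21] y [[-0.905, 0.405], [-0.273, -0.323], [-0.326, -0.855]] [ 0.1 -1.1  0.1] 0.008 0.0
q [ 0.4   0.56 -0.33  2.43  2.18  0.54  1.38]
shift cm [-12.33 -11.66   7.06] turn [ 27.5   5.1 -67.6]
   q [ 0.32  0.9  -0.34  2.46  2.98  0.98  1.9 ] err mm 1.0550938980982921e-07 elbow [ 0.41 -0.18  0.69]
shift cm [ 7. -0. -0.] turn [0. 0. 0.]
   q [ 0.31  0.76 -0.33  2.3   2.94  0.7   1.91] err mm 3.838721400471383e-09 elbow [ 0.36 -0.16  0.74]
shift cm [ 2.4 -0.  -0. ] turn [0. 0. 0.]
   q [ 0.3   0.73 -0.32  2.24  2.93  0.61  1.92] err mm 3.726510346780829e-10 elbow [ 0.35 -0.16  0.76]
```

>>> carry_out(rows=[[[-1.4, -1.3, 0.8], [3.1, 0.6, -7.5], 1], [[-2.7, -2.6, 1.6], [6.1, 1.1, -15], 1], [[-4.1, -3.9, 2.4], [9.2, 1.7, -22.5], 1], [[-5.5, -5.2, 3.1], [12.2, 2.3, -30], 1], [[-6.9, -6.5, 3.9], [15.3, 2.8, -37.6], 1], [[-8.2, -7.8, 4.7], [18.3, 3.4, -45.1], 1], [[-9.6, -9.1, 5.5], [21.4, 4, -52.6], 1], [[-11, -10.4, 6.3], [24.4, 4.5, -60.1], 1], [[-12.3, -11.7, 7.1], [27.5, 5.1, -67.6], 1], [[-12.3, -11.7, 7.1], [27.5, 5.1, -67.6], 1], [[-12.3, -11.7, 7.1], [27.5, 5.1, -67.6], 1]])

```text
clock: 24.9
tool_pos: [0.5861, -0.1005, 0.1337]
eef_rot: [0.924, -0.018, 0.382, 0.008]
contact_force: [-0.3, -1.0, 0.1]
opening: 0.002
finger_force: 0.0
```

```bash
python3 - <<'E'
from b import *
TT=T(-1.3,45,0)
s=r.snapshot("scene");crop(s,130,170,330,320,4,"pics/s3.png")
plan((pr(.02),TT),(pr(-.004),TT))
E
```

```text
24.95 [ 0.59 -0.1   0.13] y [[-0.039, 0.707], [-0.999, -0.029], [0.002, -0.707]] [ 0.2 -0.1  0.7] 0.007 0.0
q [ 0.33  0.9  -0.34  2.45  2.98  0.98  1.9 ]
shift cm [ 6.88 -0.83 -0.06] turn [ 0.7  0.  -0.5]
   q [ 0.31  0.76 -0.33  2.3   2.94  0.7   1.92] err mm 3.3645398860581285e-09 elbow [ 0.36 -0.16  0.74]
shift cm [ 2.4 -0.  -0. ] turn [0. 0. 0.]
   q [ 0.3   0.73 -0.32  2.24  2.93  0.61  1.92] err mm 3.740811319714552e-10 elbow [ 0.35 -0.16  0.76]
```

View pics/s3.png

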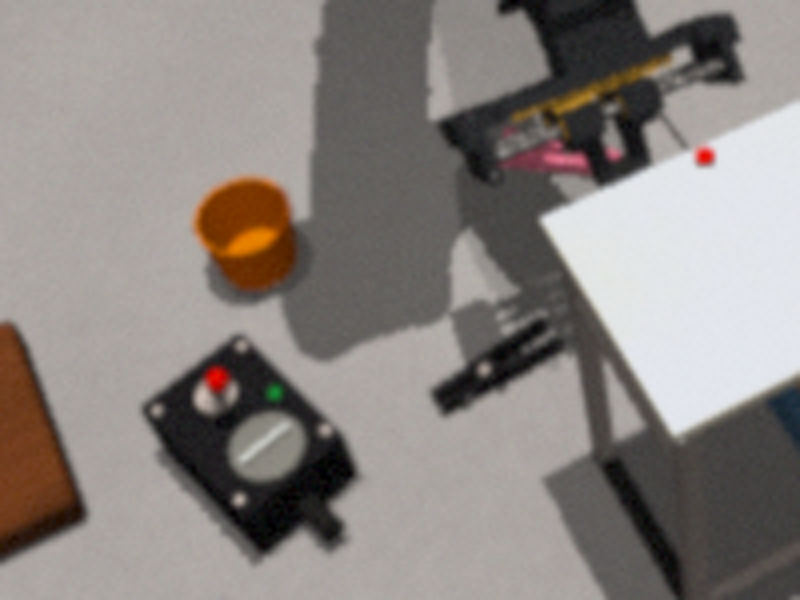

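The toggle ball is now at crop (217,378), with its pivot around (213,397). I'll compare that with the projected on and off positions.

```bash
python3 - <<'E'
from h import *
s=pickle.load(open("cams.pkl","rb"))["scene"];a=np.radians(15.9);u=np.array([np.cos(a),np.sin(a),0])
b=np.array([.4947,-.3823,.0948]);pv=b+u*.0183;pv[2]=.057
for n,t in dict(off=-.45,mid=0,q=.3,on=.45).items():
    print(n,(w2px(s,pv+u*.042*np.sin(t)+[0,0,.042*np.cos(t)])+.37-[130,170])*4)
print("pivot",(w2px(s,pv)+.37-[130,170])*4)
E
```

```text
off [[183.1191866  346.57441265]]
mid [[198.14695648 360.38867212]]
q [[210.53093504 373.89395365]]
on [[216.99895765 381.48090574]]
pivot [[215.45074067 394.58512998]]
```

>>> carry_out(rows=[[[1.5, -0.4, 0], [0.4, 0, -0.3], 1], [[3.5, -0.8, 0], [0.7, 0, -0.5], 1], [[5.5, -0.8, 0], [0.7, 0, -0.5], 1], [[6.9, -0.8, -0.1], [0.7, 0, -0.5], 1], [[7.9, -0.8, -0.1], [0.7, 0, -0.5], 1], [[8.3, -0.8, -0.1], [0.7, 0, -0.5], 1], [[8.3, -0.8, -0.1], [0.7, 0, -0.5], 1]])

```text
clock: 25.65
tool_pos: [0.6447, -0.0944, 0.1946]
eef_rot: [0.923, -0.01, 0.384, 0.005]
contact_force: [-0.2, -0.2, 0.2]
opening: 0.007
finger_force: 0.0
```

```bash
python3 - <<'E'
from b import *
plan((pr(0),T(-1.3,45,0)))
E
```

```text
25.65 [ 0.64 -0.09  0.19] y [[-0.022, 0.708], [-1.0, -0.017], [0.001, -0.706]] [-0.2 -0.2  0.2] 0.007 0.0
q [ 0.31  0.74 -0.32  2.27  2.93  0.65  1.92]
shift cm [ 0.48 -0.02  0.09] turn [ 0.  -0.1  0.1]
   q [ 0.3   0.73 -0.32  2.25  2.93  0.62  1.92] err mm 5.489997604936756e-11 elbow [ 0.35 -0.16  0.76]
```

>>> carry_out(rows=[[[0.1, 0, 0], [0, 0, 0], 1], [[0.2, 0, 0], [0, 0, 0], 1], [[0.3, 0, 0], [0, 0, 0], 1], [[0.4, 0, 0.05], [0, 0, 0], 1], [[0.4, 0, 0.05], [0, 0, 0], 1]])

```text
clock: 26.15
tool_pos: [0.6472, -0.0949, 0.1957]
eef_rot: [0.924, -0.01, 0.382, 0.005]
contact_force: [-3.3, -1.5, -0.8]
opening: 0.003
finger_force: 1.3
```

>>> carry_out(rows=[[[0.1, 0, 0], [0, 0, 0], 1], [[0.2, 0, 0], [0, 0, 0], 1], [[0.3, 0, 0], [0, 0, 0], 1], [[0.3, 0, 0], [0, 0, 0], 1]])

```text
clock: 26.55
tool_pos: [0.6497, -0.0963, 0.1982]
eef_rot: [0.924, -0.011, 0.383, 0.006]
contact_force: [-3.9, -3.6, -1.8]
opening: 0.004
finger_force: 2.3
```

>>> carry_out(rows=[[[0.1, 0, 0], [0, 0, 0], 1], [[0.2, 0, 0], [0, 0, 0], 1], [[0.3, 0, 0], [0, 0, 0], 1], [[0.3, 0, 0], [0, 0, 0], 1]])

```text
clock: 26.95
tool_pos: [0.6501, -0.0965, 0.1988]
eef_rot: [0.925, -0.011, 0.381, 0.006]
contact_force: [-6.4, -3.7, -5.3]
opening: 0.008
finger_force: 3.8
```

>>> carry_out(rows=[[[0.2, 0, 0], [0, 0, 0], 1], [[0.4, 0, 0], [0, 0, 0], 1], [[0.5, 0, 0], [0, 0, 0], 1], [[0.5, 0, 0], [0, 0, 0], 1], [[0.5, 0, 0], [0, 0, 0], 1]])

```text
clock: 27.45
tool_pos: [0.6501, -0.0965, 0.1991]
eef_rot: [0.926, -0.011, 0.376, 0.005]
contact_force: [-8.2, -4.3, -10.7]
opening: 0.005
finger_force: 6.8
```

>>> carry_out(rows=[[[-1, 0, 0], [0, 0, 0], 1], [[-3, 0, 0], [0, 0, 0], 1], [[-6, 0, 0], [0, 0, 0], 1], [[-9, 0, 0], [0, 0, 0], 1], [[-11, 0, -2], [0, 0, 0], 1], [[-12, 0, -5], [0, 0, 0], 1], [[-12, 0, -6], [0, 0, 0], 1], [[-12, 0, -6], [0, 0, 0], 1], [[-12, 0, -6], [0, 0, 0], 1]])

```text
clock: 28.35
tool_pos: [0.543, -0.093, 0.1615]
eef_rot: [0.924, -0.011, 0.382, 0.004]
contact_force: [0.9, -0.1, -0.5]
opening: 0.002
finger_force: 0.0
```

```bash
python3 - <<'E'
from h import *
from plant import r
s=r.snapshot("scene");crop(s,120,140,460,320,2.3,"pics/s4.png");show(r.get_state())
E
```

```text
28.4 [ 0.542  -0.0932  0.1643] y [[-0.022, 0.709], [-1.0, -0.011], [-0.006, -0.705]] [-1.9 -3.9 -1.4] 0.003 0.0
```

View pics/s4.png

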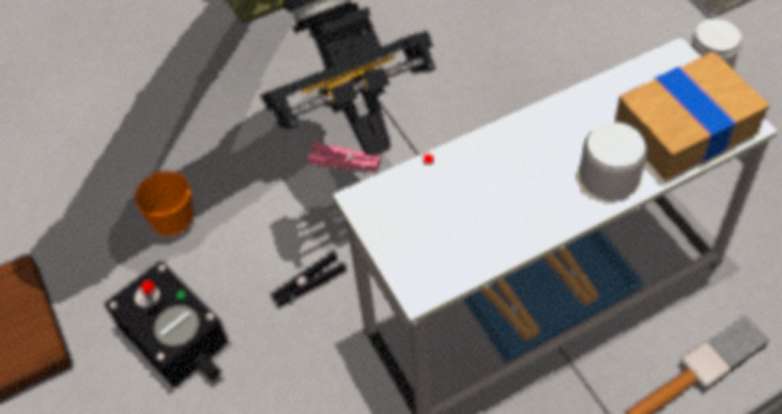

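The dish rests on the bar with both pins in it, the toggle is over, and the cup and can haven't moved. I'll let the arm settle and hand the job in.

>>> carry_out(rows=[[[0, 0, -1], [0, 0, 0], 1], [[0, 0, -1], [0, 0, 0], 1], [[0, 0, -1], [0, 0, 0], 1]])

```text
clock: 28.7
tool_pos: [0.5392, -0.0943, 0.1679]
eef_rot: [0.925, -0.011, 0.38, 0.004]
contact_force: [-0.9, 0.5, 0.2]
opening: 0.009
finger_force: 0.0
```

```bash
python3 - <<'E'
from h import *
from plant import r
show(r.get_state());print(r.finish_job())
E
```

```text
28.7 [ 0.5392 -0.0943  0.1679] y [[-0.023, 0.703], [-1.0, -0.015], [-0.001, -0.711]] [-0.9  0.5  0.2] 0.009 0.0
the job is handed in; nothing more can be done
None
```

I handed the job in at 28.7 s: both pins are in the dish, the dish is centred against the rear bar, the toggle is thrown on, and the rocker's ON half was pressed to its stop; I judged the rocker by force and travel because no camera view showed it.

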